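# Sign off the boxed ring: shut its box and flip its marker

### The arm

A 6-joint arm with a two-finger parallel gripper is mounted at the origin on a cart in front of the work surface, level with it; the furniture and walls round the work are solid. World frame = base frame: x ahead of the robot, y to its left, z up, the work surface at z = 0. Lengths are in m, angles in rad, forces in N, time in s.
With the tool pointing down it reaches from about 0.35 to 0.975 m from the base axis. Payload 4.9 kg.
Tool frame: the origin (TCP) lies on the centre line of the jaws, within the pads' length; the fingertips stand 11 mm ahead of it and the grasp point (between the pads) lies 8 mm behind it; z points along the fingers, y is the direction in which the jaws open and shut (so a half turn about z gives the same grasp; the last joint's range is limited). The gripper opens to 85 mm and grips with 20 to 120 N. Pads are 22 mm wide; open, the fingers measure 114 mm over their backs; the gripper's body (76 mm by 85 mm) begins 54 mm behind the grasp point. The pads swing forward as they close: fully open they stand 13 mm farther back than shut.
Start: joints at [1.19, 0.053, 1.613, -0, 1.476, -0.119], TCP at [0.162, 0.604, 0.202] pointing down, gripper open.
Joint ranges: [-3.01, 3.01], [-1.01, 2.22], [0.06, 2.58], [-1.02, 4.17], [0.09, 2.62], [-3.14, 3.14]. Speed limits (rad/s): [2.57, 2.57, 3.14, 3.14, 3.14, 3.14].

### API

Orientations are given as a rotation vector (axis times angle).
In Python, from station import ctrl gives the robot as it stands.
- The arm moves only by the tool send_rows, never from a script. Its argument "series" is a list of rows, each an object of numbers: "tx", "ty", "tz": the shift along the tool's x, y, z in cm; "wx", "wy", "wz": the turn, a rotation vector about the tool's x, y, z in rad; "jaw": the closure, from 0 (fully open) to 1 (shut). In form: [{"tx": .., "ty": .., "tz": .., "wx": .., "wy": .., "wz": .., "jaw": ..}, ...]. A call has 1 to 5 rows; each row shifts and turns the pose as measured when the row begins, along the tool's axes as they then stand; what a row does not reach is not made up. A row lasts 1/8 s, in which the tool goes at most 62.5 mm and 10.7 degrees, less where a joint would pass 70% of its speed; a pose out of reach is approached as far as the arm can. A call is refused whole if a number of a shift passes 6.25 or a number of a turn 0.188, either way. A call with a gripper value outside its range is refused whole. The fingers move at their own pace and stop on an object; "squeeze" is the grip in N (left out, the last holds). Time passes only in rows, so rows that do not move let the fingers close. It gives the time, the measured TCP pose, the force and the opening at its end, in the units of the state.
- ctrl.get_obs(): the state, without advancing time (a new reading comes with each control period).
- ctrl.get_image(name): name is "side" or "top" or "wrist"; returns the picture (420x560x3 uint8, red, green, blue); there is no depth.
- ctrl.camera_info(name): a dict with "mtx" (3x3 intrinsics, pixels), "R" (3x3) and "t" (3): a world point X has camera coordinates R X + t. Camera axes: x right, y down, z forward; pixel columns grow to the right and rows downward; lengths in m; the calibration is good to about 2 mm. A picture is of the moment at which its call begins: read the wrist's pose just before it. camera_info takes no time and is no camera call; for the wrist camera it gives the pose at the moment of the call.
- ctrl.finish_job(): hands the job in, once; it reports no verdict.
The state is a dict: "t": time; "q": joint angles; "dq": joint speeds; "effort": joint torques, N m; "tool_pos": TCP position; "tool_rot": TCP orientation; "contact_force": force on the tool from outside, world axes, zero at the start; "wrist_torque": the same for the moment, N m; "opening": finger opening in m.
Only numpy, scipy, OpenCV 4.12 (cv2) and the standard library are available. Lean on these libraries where they do the work, as an engineer would, in place of code of your own. Each camera call takes 0.05 s, during which the arm holds its last target.

### The job

The ring job in the ring box is finished, so sign it off on the job rack. Push the lid of the ring box fully shut with a fingertip, and then flip the brass marker directly in front of that box up by its tab and over its hinge pin, away from you, so that it lies flat showing its other face and keeps the box shut. Only push, gently: do not pick up or shift the box, and leave the other marker, the unfinished ring in the other pocket and everything else on the bench alone.

Things in the scene. Friction and masses are not known exactly. Their poses are not given: they have to be found in the camera images.
- job_rack: Light wooden job rack, fixed, 140 x 127 mm. Origin on the board under the marker hinge line, mid-width; x points away from the robot (yaw -0.7 to -0.5 rad: the rack faces the robot), y left, z up. A riser across the full width, x = -26 to 26 mm, 52 mm high, carries two hinge pins in line along y at x = 0, z = 60 mm, for markers at y = 30 and -30 mm. Each swings between two ears (25 mm either side, 66 mm high). Before the riser: free board.
- pocket_left (a point): Centre of the floor of the left pocket, behind the riser: x = 67, y = 30.5, z = 8 mm in the rack's frame. The pocket is 70 x 56 mm, its walls 21 mm high; the back wall's outside is 44 mm behind this point. The left marker belongs to it.
- pocket_right (a point): Centre of the floor of the right pocket, behind the riser: x = 67, y = -30.5, z = 8 mm in the rack's frame. The pocket is 70 x 56 mm, its walls 21 mm high; the back wall's outside is 44 mm behind this point. The right marker belongs to it.
- marker_left (a joint): Hinge of the left marker, a brass plate 44 mm wide, 3 mm thick, 30 g. 0: lies level on a rubber pad towards the robot, plain face up. 1.57: upright. 3.14: turned over, level on the pad behind, over the front of the pocket, the raised ring on its other face up. It turns easily, falls to the side it leans to and stays there.
- marker_right (a joint): Hinge of the right marker, a brass plate 44 mm wide, 3 mm thick, 30 g. 0: lies level on a rubber pad towards the robot, plain face up. 1.57: upright. 3.14: turned over, level on the pad behind, over the front of the pocket, the raised ring on its other face up. It turns easily, falls to the side it leans to and stays there.
- tab_left (a point): Centre of the rolled front edge (5.6 mm thick, 24 mm wide) of the left marker's tab, 51.5 mm from the hinge pin; moves with the marker. At the start it is 60 mm above the board and sticks out 25 mm in front of the riser, with nothing under it.
- tab_right (a point): Centre of the rolled front edge (5.6 mm thick, 24 mm wide) of the right marker's tab, 51.5 mm from the hinge pin; moves with the marker. At the start it is 60 mm above the board and sticks out 25 mm in front of the riser, with nothing under it.
- box_center (a point): Centre of the ring box's lower half, 10 mm above its pocket's floor. Dark red box, 61 (x) x 52 (y) x 41 mm high when shut, 120 g, loose with a few mm play in one of the two pockets (which one varies), axes nearly the rack's. The lid's hinge line runs along y, 29 mm behind this point and 10 mm above it (towards +x: the lid opens away from the robot). Shut, its top is 31 mm above this point.
- ring_box_lid (a joint): Lid of the ring box: 0 shut, 1.57 upright, 1.1 to 1.6 at the start. 20 mm thick, 57 mm from hinge to front. Light, but stiff (0.01 N m friction): it stays at any angle, so it must be pushed all the way down. A turned-over marker's tab overhangs the box front by about 17 mm, 9 mm above the shut lid, and would stop an open lid from closing.
- lid_front (a point): Middle of the upper front edge of the ring box's lid (57 mm before the lid's hinge line and 20 mm above it when shut); moves with the lid.
- wax_block: Blue wax block, 38 x 52 x 26 mm, on the board left of the rack. Bystander; origin at the centre of its underside, as for all that follow.
- bare_ring: Gold finger ring, 22 x 25 x 6 mm, an unfinished job, loose in the other pocket, lying flat. To be left alone.
- tweezers: Tweezers lying on the board left of the rack, 124 mm long. Bystander.
- loupe: Small folding loupe, 22 x 33 x 12 mm, on the board left of the rack. Bystander.
- slide_gauge: Flat brass slide gauge, 125 mm long, far left on the board. Bystander.
- solder_spool: White spool of solder, 46 mm across, 32 mm high, right of the board. Bystander.

How it is judged:
On the way, in this order (a step that is already met when the one before it is completed fails the run):
1. the lid of the ring box is shut (under 0.08 rad) while its marker is still unturned (value of joint ring_box_lid below 0.08 rad and value of joint each of marker_left, marker_right below 0.3 rad), for 0.2 s.
2. the marker in front of the ring box is turned over (past 2.98 rad), the other not (((horizontal distance between box_center and pocket_left below 0.015 m and value of joint marker_left above 2.98 rad and value of joint marker_right below 0.15 rad) or (horizontal distance between box_center and pocket_right below 0.015 m and value of joint marker_right above 2.98 rad and value of joint marker_left below 0.15 rad))), for 0.2 s.
At the end, for the whole second after the job is handed in: The ring box stands level in its pocket (within 15 mm of its centre) with the lid shut (under 0.08 rad); the marker in front of it is turned right over (past 2.98 of 3.14 rad) and at rest; the other marker lies as at the start (under 0.15 rad) (((horizontal distance between box_center and pocket_left below 0.015 m and value of joint marker_left above 2.98 rad and value of joint marker_right below 0.15 rad) or (horizontal distance between box_center and pocket_right below 0.015 m and value of joint marker_right above 2.98 rad and value of joint marker_left below 0.15 rad)) and value of joint ring_box_lid below 0.08 rad and angle between box_center's own z axis and vertical below 0.1 rad and velocity of joint each of marker_left, marker_right below 0.1 rad/s); the robot touches nothing.
It fails at once if the ring box is lifted, carried or shoved more than 12 mm, or tipped by more than 0.35 rad (distance of box_center from where it was at the start of the episode above 0.012 m or angle between box_center's own z axis and vertical above 0.35 rad).
It fails at once if the ring box is pressed or squeezed with more than 40 N (contact force between the fingers and ring_box above 40 N).
It fails at once if the marker of the other job is swung up past 1.2 rad ((value of joint marker_left above 1.2 rad and horizontal distance between box_center and pocket_left above 0.03 m) or (value of joint marker_right above 1.2 rad and horizontal distance between box_center and pocket_right above 0.03 m)).
It fails at once if a marker is pushed or pinched with more than 30 N (contact force between the fingers and marker_left above 30 N or contact force between the fingers and marker_right above 30 N).
It fails at once if the ring in the other pocket is moved more than 15 mm, or another loose thing more than 30 mm (distance of bare_ring from where it was at the start of the episode above 0.015 m or distance of any of wax_block, tweezers, loupe, slide_gauge, solder_spool from where it was at the start of the episode above 0.03 m).
It also fails if it takes over 59 s, if anything falls off the work surface, if the arm or the gripper's body presses on something with over 40 N, if the wrist force passes 120 N, or if a joint passes its speed limit or range.

## Working session

There is one attempt and no reset: what is moved stays moved. The work goes in short steps, Python scripts to look and compute and a tool call to move; the robot and the scene stay as the last step left them, time stands still between calls to the robot, and variables do not carry over. Pictures are saved under pics/ and viewed, and the job is handed in when it is done.

Besides the shell and the picture viewer there is one more tool, called after "Emit:" by a JSON object that holds its "op" and its "data", one argument or row to a line. send_rows: Moves the arm, as the interface text tells. Its arguments: {"type":"object","properties":{"series":{"type":"array"},"squeeze":{"type":"number"}},"required":["series"]}

```bash
ls; mkdir -p pics; python3 - <<'E'
from station import ctrl
import cv2,numpy as np
o=ctrl.get_obs();print({k:np.round(v,3).tolist() for k,v in o.items()})
for n in ["side","top","wrist"]:
    i=ctrl.camera_info(n);print(n,np.round(i["mtx"],1).tolist(),np.round(i["R"],3).tolist(),np.round(i["t"],3).tolist())
    cv2.imwrite(f"pics/{n}0.png",ctrl.get_image(n)[:,:,::-1])
E
```

```text
pics
{'t': 0.0, 'q': [1.19, 0.053, 1.614, 0.0, 1.476, -0.119], 'dq': [-0.001, 0.002, -0.0, 0.0, 0.001, 0.002], 'effort': [0.001, -39.371, -37.017, -0.0, 0.007, -0.0], 'tool_pos': [0.161, 0.603, 0.201], 'tool_rot': [-0.41, -3.114, 0.003], 'contact_force': [-0.312, -0.413, 0.511], 'wrist_torque': [0.024, -0.009, 0.032], 'opening': 0.085}
side [[447.0, 0.0, 277.4], [0.0, 447.0, 207.7], [0.0, 0.0, 1.0]] [[0.968, -0.25, -0.018], [-0.114, -0.377, -0.919], [0.223, 0.892, -0.394]] [-0.522, 0.058, 1.041]
top [[416.5, 0.0, 279.8], [0.0, 416.5, 205.0], [0.0, 0.0, 1.0]] [[-0.021, -1.0, 0.003], [-0.981, 0.02, -0.194], [0.194, -0.007, -0.981]] [-0.15, 0.508, 0.999]
wrist [[355.4, 0.0, 284.2], [0.0, 355.4, 210.2], [0.0, 0.0, 1.0]] [[0.258, 0.966, -0.002], [0.913, -0.243, 0.327], [0.315, -0.086, -0.945]] [-0.626, -0.044, 0.381]
```

View pics/side0.png

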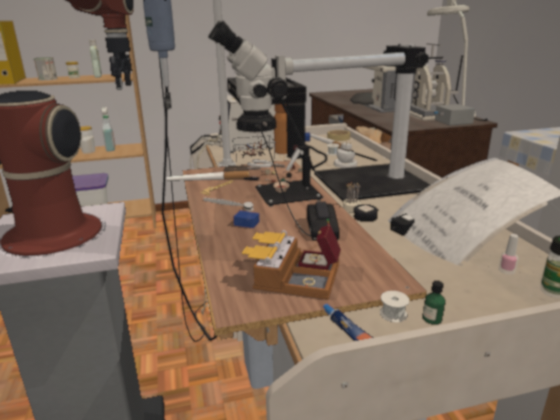

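View pics/top0.png

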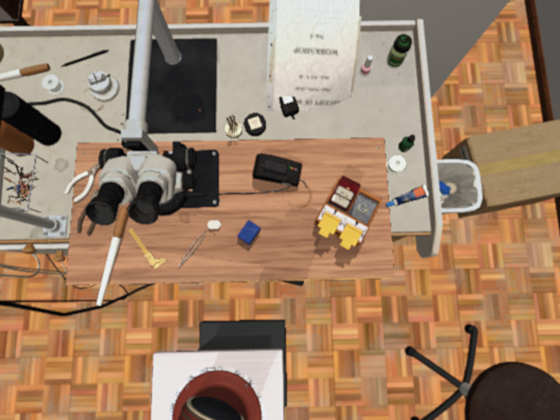

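View pics/wrist0.png

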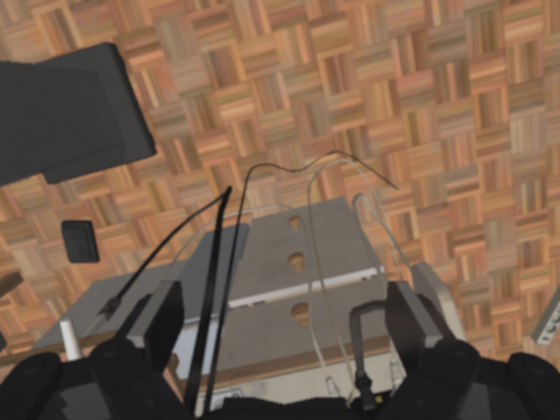

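The box is in the left pocket, which appears on the image-left in the top view around (345,190). Both markers lie towards the robot at about (328,228) and (351,238). I'll zoom in to measure.

```bash
python3 - <<'E'
import cv2
a=cv2.imread("pics/top0.png")[165:260,300:400];cv2.imwrite("pics/topz.png",cv2.resize(a,None,fx=6,fy=6,interpolation=cv2.INTER_CUBIC))
a=cv2.imread("pics/side0.png")[215:305,230:350];cv2.imwrite("pics/sidez.png",cv2.resize(a,None,fx=6,fy=6,interpolation=cv2.INTER_CUBIC))
E
```

```text
(no output)
```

View pics/topz.png

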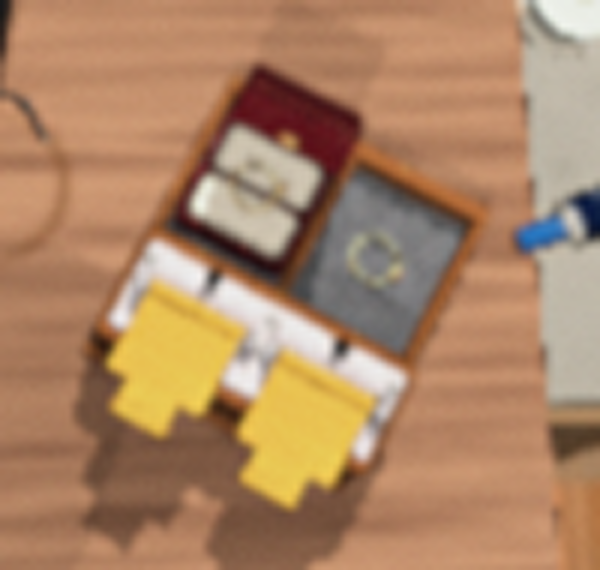

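View pics/sidez.png

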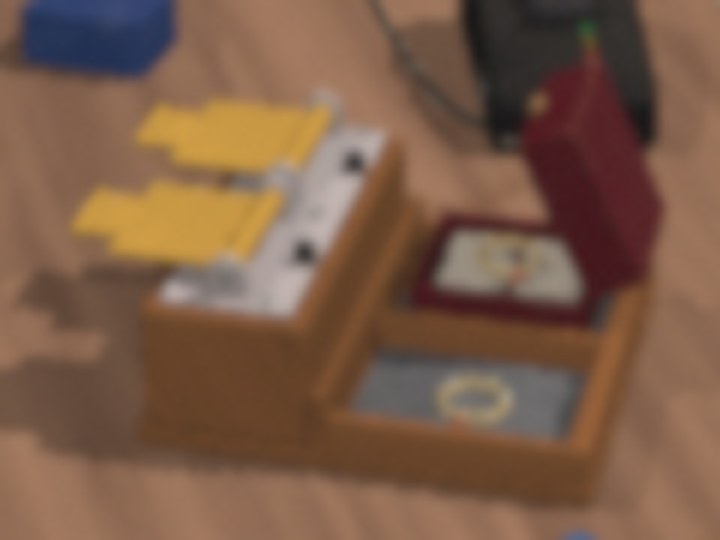

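```bash
cat > h.py <<'E'
import numpy as np,cv2
from station import ctrl
from scipy.spatial.transform import Rotation as R
def proj(n,X,info=None):
    i=info or ctrl.camera_info(n);c=np.asarray(i["R"])@np.asarray(X).T+np.asarray(i["t"])[:,None]
    p=np.asarray(i["mtx"])@c;return (p[:2]/p[2]).T
def rackT(p,L):
    x,y,z,yaw=p;L=np.atleast_2d(L);return np.c_[x+np.cos(yaw)*L[:,0]-np.sin(yaw)*L[:,1],y+np.sin(yaw)*L[:,0]+np.cos(yaw)*L[:,1],z+L[:,2]]
E
cat > fit.py <<'E'
from h import *
from scipy.optimize import least_squares
top=[((.026,.0635,.052),(155,238)),((.026,-.0635,.052),(410,375)),((-.026,.0635,.052),(100,330)),((-.026,-.0635,.052),(362,468)),((.111,-.0635,.025),(488,212)),((-.0543,.030,.060),(138,424)),((-.0543,-.030,.060),(268,496))]
side=[((-.026,-.0635,.052),(150,303)),((.026,-.0635,.052),(300,320)),((.111,-.0635,0),(597,505)),((-.0543,-.03,.06),(86,208)),((-.0543,.03,.06),(145,124))]
P=[np.array([a for a,_ in s]) for s in (top,side)]
Q=[np.array([b for _,b in top])/6+[300,165]-.4,np.array([b for _,b in side])/6+[230,215]-.4]
I=[ctrl.camera_info("top"),ctrl.camera_info("side")]
f=lambda p:np.concatenate([(proj(n,rackT(p,P[k]),I[k])-Q[k]).ravel() for k,n in enumerate(("top","side"))])
r=least_squares(f,[.6,-.1,0,-.6],loss="soft_l1")
print(r.x);print(f(r.x).reshape(-1,2).round(1).tolist())
p=r.x
for nm,l in dict(tabL=(-.0515,.03,.06),pocketL=(.067,.0305,.008),hingeL=(0,.03,.06)).items(): print(nm,rackT(p,l).round(4))
# lid: fit angle from side-view lid points and box offset
E
python3 fit.py
```

```text
[ 0.45630667 -0.3153609  -0.00123231 -0.51679858]
[[-0.9, -2.5], [1.9, -1.6], [-1.2, 0.1], [0.7, 1.2], [1.0, -1.5], [-0.5, 0.3], [-0.4, -0.1], [-1.9, -0.8], [1.4, -0.1], [-0.4, 0.8], [-0.4, 0.5], [-0.2, 0.2]]
tabL [[ 0.4264 -0.2638  0.0588]]
pocketL [[ 0.5296 -0.3219  0.0068]]
hingeL [[ 0.4711 -0.2893  0.0588]]
```

```bash
python3 - <<'E'
from h import *
C={}
for n in("side","top","wrist"):
    i=ctrl.camera_info(n);Rm=np.array(i["R"]);C[n]=(-Rm.T@i["t"],Rm,np.array(i["mtx"]));print(n,C[n][0].round(3))
def ray(n,px):
    c,Rm,K=C[n];d=Rm.T@np.linalg.solve(K,[*px,1]);return c,d/np.linalg.norm(d)
for px in[(165,20),(167,90),(172,180),(178,270),(213,338)]:
    c,d=ray("side",px);print("side",px,[ (y,(c+d*(y-c[1])/d[1]).round(2).tolist()) for y in(-.1,.1,.3,.5,.7)])
for px in[(5,303),(60,305),(110,298),(150,287),(120,200),(100,300),(148,205)]:
    c,d=ray("top",px);print("top",px,[(c+d*(z-c[2])/d[2]).round(2).tolist() for z in(.3,.15,0,-.3)])
for px in[(230,190),(220,300),(200,400),(250,170),(330,155),(360,400)]:
    c,d=ray("wrist",px);print("wrist",px,[(c+d*(z-c[2])/d[2]).round(2).tolist() for z in(.2,0,-.3,-.7)])
E
```

```text
side [ 0.279 -1.037  0.454]
top [ 0.301 -0.152  1.079]
wrist [0.081 0.627 0.373]
side (165, 20) [(-0.1, [0.3, -0.1, 0.45]), (0.1, [0.31, 0.1, 0.45]), (0.3, [0.31, 0.3, 0.45]), (0.5, [0.32, 0.5, 0.45]), (0.7, [0.32, 0.7, 0.45])]
side (167, 90) [(-0.1, [0.29, -0.1, 0.32]), (0.1, [0.29, 0.1, 0.29]), (0.3, [0.3, 0.3, 0.27]), (0.5, [0.3, 0.5, 0.24]), (0.7, [0.3, 0.7, 0.21])]
side (172, 180) [(-0.1, [0.28, -0.1, 0.13]), (0.1, [0.28, 0.1, 0.07]), (0.3, [0.28, 0.3, -0.0]), (0.5, [0.28, 0.5, -0.07]), (0.7, [0.28, 0.7, -0.14])]
side (178, 270) [(-0.1, [0.27, -0.1, -0.09]), (0.1, [0.27, 0.1, -0.2]), (0.3, [0.27, 0.3, -0.32]), (0.5, [0.27, 0.5, -0.44]), (0.7, [0.26, 0.7, -0.55])]
side (213, 338) [(-0.1, [0.34, -0.1, -0.3]), (0.1, [0.35, 0.1, -0.46]), (0.3, [0.36, 0.3, -0.62]), (0.5, [0.37, 0.5, -0.78]), (0.7, [0.39, 0.7, -0.95])]
top (5, 303) [[0.28, 0.35, 0.3], [0.28, 0.44, 0.15], [0.28, 0.54, 0.0], [0.27, 0.73, -0.3]]
top (60, 305) [[0.28, 0.24, 0.3], [0.27, 0.32, 0.15], [0.27, 0.4, 0.0], [0.26, 0.55, -0.3]]
top (110, 298) [[0.29, 0.15, 0.3], [0.29, 0.21, 0.15], [0.28, 0.27, 0.0], [0.28, 0.39,
[... 250 characters left out ...]
.28, 0.3, 0.0], [0.27, 0.42, -0.3]]
top (148, 205) [[0.46, 0.09, 0.3], [0.49, 0.14, 0.15], [0.52, 0.19, 0.0], [0.58, 0.28, -0.3]]
wrist (230, 190) [[0.12, 0.59, 0.2], [0.17, 0.54, 0.0], [0.24, 0.47, -0.3], [0.33, 0.38, -0.7]]
wrist (220, 300) [[0.18, 0.56, 0.2], [0.3, 0.49, 0.0], [0.47, 0.38, -0.3], [0.7, 0.23, -0.7]]
wrist (200, 400) [[0.25, 0.53, 0.2], [0.44, 0.41, 0.0], [0.73, 0.24, -0.3], [1.12, 0.01, -0.7]]
wrist (250, 170) [[0.11, 0.6, 0.2], [0.15, 0.57, 0.0], [0.21, 0.52, -0.3], [0.29, 0.46, -0.7]]
wrist (330, 155) [[0.12, 0.64, 0.2], [0.16, 0.66, 0.0], [0.22, 0.68, -0.3], [0.3, 0.71, -0.7]]
wrist (360, 400) [[0.27, 0.62, 0.2], [0.5, 0.62, 0.0], [0.83, 0.62, -0.3], [1.28, 0.61, -0.7]]
```

```bash
python3 - <<'E'
import cv2
a=cv2.imread("pics/side0.png")[0:350,0:330];cv2.imwrite("pics/sidez2.png",cv2.resize(a,(660,600),interpolation=cv2.INTER_CUBIC))
E
python3 -c "
from station import ctrl
print([a for a in dir(ctrl) if a[0]!='_'])"
```

```text
['MotionError', 'camera_info', 'finish_job', 'get_image', 'get_obs']
```

View pics/sidez2.png

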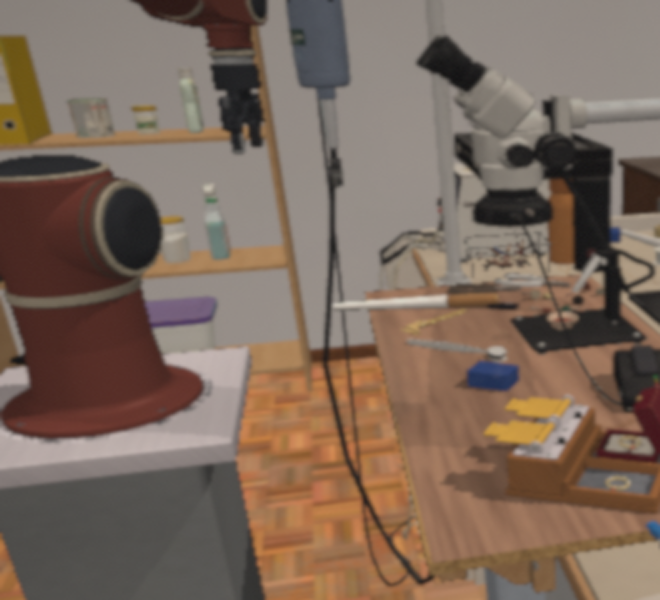

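```bash
cat >> h.py <<'E'
def ray(n,px,i=None):
    i=i or ctrl.camera_info(n);Rm=np.array(i["R"]);c=-Rm.T@i["t"];d=Rm.T@np.linalg.solve(np.array(i["mtx"]),[*px,1]);return c,d/np.linalg.norm(d)
def tri(*obs):
    A=np.zeros((3,3));b=np.zeros(3);rs=[ray(*o) for o in obs]
    for c,d in rs:
        M=np.eye(3)-np.outer(d,d);A+=M;b+=M@c
    X=np.linalg.solve(A,b);return X,[np.linalg.norm((np.eye(3)-np.outer(d,d))@(X-c)) for c,d in rs]
E
python3 - <<'E'
from h import *
print(tri(("side",(213,30)),("top",(148,212))))
print(tri(("side",(213,30)),("top",(105,212))))
print(tri(("side",(256,122)),("top",(125,165))))
print(tri(("side",(168,178)),("top",(102,302))))
E
```

```text
(array([0.41617114, 0.05220357, 0.42868522]), [np.float64(0.00622647519452922), np.float64(0.006226475194529368)])
(array([0.42120364, 0.12087614, 0.42654217]), [np.float64(0.0030108696432590712), np.float64(0.0030108696432590435)])
(array([0.55085394, 0.18397231, 0.18767455]), [np.float64(0.022992586338724433), np.float64(0.02299258633872456)])
(array([0.27273856, 0.28946359, 0.00851434]), [np.float64(0.0015421856808350268), np.float64(0.0015421856808350931)])
```

Emit:
{"op": "send_rows", "data": {
  "series": [
    {"ty": -6, "jaw": 1},
    {"ty": -6, "jaw": 1},
    {"ty": -6, "jaw": 1},
    {"ty": -5, "jaw": 1},
    {"tz": -3, "jaw": 1}
  ],
  "squeeze": 20
}}

```text
invalid input at $.series[0]: expected keys tx, ty, tz, wx, wy, wz, jaw
```

Emit:
{"op": "send_rows", "data": {
  "series": [
    {"tz": -6, "jaw": 1},
    {"tz": -6, "jaw": 1},
    {"tz": -6, "jaw": 1},
    {"tz": -6, "jaw": 1},
    {"tz": -6, "jaw": 1}
  ]
}}

```text
invalid input at $.series[0]: expected keys tx, ty, tz, wx, wy, wz, jaw
```

```bash
cat > st.py <<'E'
from h import *
import json,sys
o=ctrl.get_obs();T=R.from_rotvec(o["tool_rot"]).as_matrix();p=np.array(o["tool_pos"])
print("t",round(o["t"],2),"q",np.round(o["q"],3),"p",p.round(4),"r",round(np.hypot(*p[:2]),4),"az",round(np.arctan2(p[1],p[0]),3),"F",np.round(o["contact_force"],2),"op",round(o["opening"],3))
print("T",T.round(3).tolist())
open("log.jsonl","a").write(json.dumps([list(map(float,o["q"])),p.tolist(),T.tolist()])+"\n")
E
python3 st.py
```

```text
t 0.15 q [ 1.19   0.053  1.614 -0.     1.476 -0.119] p [0.1616 0.6032 0.2013] r 0.6245 az 1.309 F [ 0.03 -0.38  0.27] op 0.085
T [[-0.966, 0.259, -0.001], [0.259, 0.966, -0.002], [0.0, -0.002, -1.0]]
```

All keys are required, so I'll resend the rows with every key filled in.

Emit:
{"op": "send_rows", "data": {
  "series": [
    {"tx": 0, "ty": -6, "tz": 0, "wx": 0, "wy": 0, "wz": 0, "jaw": 1},
    {"tx": 0, "ty": -6, "tz": 0, "wx": 0, "wy": 0, "wz": 0, "jaw": 1},
    {"tx": 0, "ty": -6, "tz": 0, "wx": 0, "wy": 0, "wz": 0, "jaw": 1},
    {"tx": 0, "ty": -6, "tz": 0, "wx": 0, "wy": 0, "wz": 0, "jaw": 1},
    {"tx": 0, "ty": 0, "tz": -3, "wx": 0, "wy": 0, "wz": 0, "jaw": 1}
  ],
  "squeeze": 20
}}

```text
t: 0.78
tool_pos: [0.0954, 0.3604, 0.2206]
tool_rot: [-0.409, -3.109, 0.032]
contact_force: [0.1, 0.7, -0.1]
opening: 0.0003
```

```bash
python3 st.py
```

```text
t 0.78 q [ 1.112e+00 -6.050e-01  2.117e+00 -1.000e-03  1.651e+00 -1.970e-01] p [0.0954 0.3604 0.2206] r 0.3728 az 1.312 F [ 0.06  0.7  -0.12] op 0.0
T [[-0.966, 0.259, -0.008], [0.259, 0.966, -0.02], [0.003, -0.021, -1.0]]
```

Emit:
{"op": "send_rows", "data": {
  "series": [
    {"tx": 0, "ty": 0, "tz": -6, "wx": 0, "wy": 0, "wz": 0, "jaw": 1},
    {"tx": 0, "ty": 0, "tz": -6, "wx": 0, "wy": 0, "wz": 0, "jaw": 1},
    {"tx": 0, "ty": 0, "tz": -6, "wx": 0, "wy": 0, "wz": 0, "jaw": 1},
    {"tx": 0, "ty": 0, "tz": -6, "wx": 0, "wy": 0, "wz": 0, "jaw": 1},
    {"tx": 0, "ty": 0, "tz": -6, "wx": 0, "wy": 0, "wz": 0, "jaw": 1}
  ]
}}

```text
t: 1.4
tool_pos: [0.0966, 0.3631, 0.5233]
tool_rot: [-0.409, -3.106, 0.043]
contact_force: [-0.2, 0.6, 0.4]
opening: 0.0002
```

```bash
python3 st.py; python3 - <<'E'
from h import *
cv2.imwrite("pics/side1.png",ctrl.get_image("side")[:,:,::-1])
E
```

```text
t 1.4 q [ 1.113e+00 -4.900e-01  1.545e+00 -1.000e-03  2.115e+00 -1.970e-01] p [0.0966 0.3631 0.5233] r 0.3757 az 1.311 F [-0.2   0.63  0.37] op 0.0
T [[-0.966, 0.259, -0.012], [0.259, 0.966, -0.026], [0.005, -0.028, -1.0]]
```

View pics/side1.png

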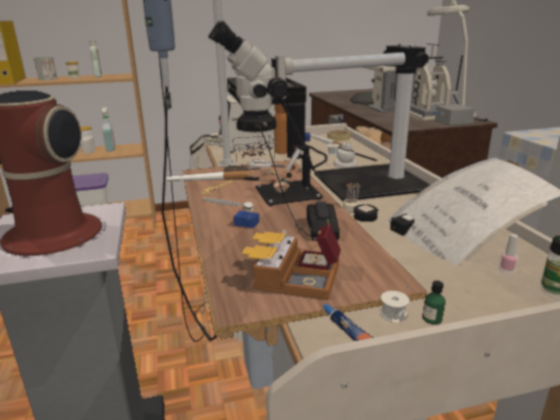

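Emit:
{"op": "send_rows", "data": {
  "series": [
    {"tx": -6, "ty": -0.4, "tz": 0, "wx": 0, "wy": 0, "wz": 0.16, "jaw": 1},
    {"tx": -6, "ty": -0.4, "tz": 0, "wx": 0, "wy": 0, "wz": 0.16, "jaw": 1},
    {"tx": -6, "ty": -0.4, "tz": 0, "wx": 0, "wy": 0, "wz": 0.16, "jaw": 1},
    {"tx": -6, "ty": -0.4, "tz": 0, "wx": 0, "wy": 0, "wz": 0.16, "jaw": 1},
    {"tx": -6, "ty": -0.4, "tz": 0, "wx": 0, "wy": 0, "wz": 0.16, "jaw": 1}
  ]
}}

```text
t: 2.08
tool_pos: [0.3335, 0.1841, 0.5337]
tool_rot: [1.605, 2.699, -0.017]
contact_force: [1.4, 0.5, -0.0]
opening: 0.0003
```

```bash
python3 st.py
```

```text
t 2.08 q [ 0.315 -0.482  1.522 -0.01   2.11  -0.188] p [0.3335 0.1841 0.5337] r 0.3809 az 0.504 F [ 1.36  0.45 -0.01] op 0.0
T [[-0.478, 0.879, -0.005], [0.879, 0.478, -0.01], [-0.007, -0.009, -1.0]]
```

Emit:
{"op": "send_rows", "data": {
  "series": [
    {"tx": -6, "ty": -0.6, "tz": -0.8, "wx": 0, "wy": 0, "wz": 0.16, "jaw": 1},
    {"tx": -6, "ty": -0.5, "tz": 0, "wx": 0, "wy": 0, "wz": 0.16, "jaw": 1},
    {"tx": -6, "ty": -0.5, "tz": 0, "wx": 0, "wy": 0, "wz": 0.16, "jaw": 1},
    {"tx": -6, "ty": -0.5, "tz": 0, "wx": 0, "wy": 0, "wz": 0.16, "jaw": 1},
    {"tx": -6, "ty": -0.5, "tz": 0, "wx": 0, "wy": 0, "wz": 0.16, "jaw": 1}
  ]
}}

```text
t: 2.7
tool_pos: [0.3587, -0.1181, 0.5403]
tool_rot: [2.554, 1.827, -0.022]
contact_force: [0.8, -0.2, -0.2]
opening: -0.0
```

Emit:
{"op": "send_rows", "data": {
  "series": [
    {"tx": -6, "ty": -0.4, "tz": 0, "wx": 0, "wy": 0, "wz": 0.16, "jaw": 1},
    {"tx": -2, "ty": 0, "tz": 0, "wx": 0, "wy": 0, "wz": 0.06, "jaw": 1},
    {"tx": 0, "ty": 0, "tz": 5, "wx": 0, "wy": 0, "wz": 0, "jaw": 1},
    {"tx": 0, "ty": 0, "tz": 5, "wx": 0, "wy": 0, "wz": 0, "jaw": 1},
    {"tx": 0, "ty": 0, "tz": 5, "wx": 0, "wy": 0, "wz": 0, "jaw": 1}
  ]
}}

```text
t: 3.32
tool_pos: [0.3219, -0.2002, 0.3892]
tool_rot: [2.748, 1.505, -0.019]
contact_force: [0.2, -0.9, -0.3]
opening: -0.0001
```

```bash
python3 st.py
```

```text
t 3.33 q [-0.742 -0.589  1.833 -0.015  1.894 -0.178] p [ 0.3219 -0.2002  0.3892] r 0.3791 az -0.556 F [ 0.16 -0.93 -0.31] op -0.0
T [[0.539, 0.843, -0.007], [0.842, -0.539, -0.013], [-0.014, 0.001, -1.0]]
```

```bash
python3 - <<'E'
from h import *
import pickle
i=ctrl.camera_info("wrist");im=ctrl.get_image("wrist");pickle.dump(i,open("w1.pkl","wb"))
cv2.imwrite("pics/wrist1.png",im[:,:,::-1])
p=[.45631,-.31536,-.00123,-.5168]
for l in [(-.0515,.03,.06),(-.0515,-.03,.06),(.067,.0305,.008),(.111,-.0635,.029),(.111,.0635,.029)]: print(l,proj("wrist",rackT(p,l),i).round(0))
E
```

```text
(-0.0515, 0.03, 0.06) [[370. 146.]]
(-0.0515, -0.03, 0.06) [[369. 187.]]
(0.067, 0.0305, 0.008) [[440. 136.]]
(0.111, -0.0635, 0.029) [[468. 197.]]
(0.111, 0.0635, 0.029) [[478. 114.]]
```

View pics/wrist1.png

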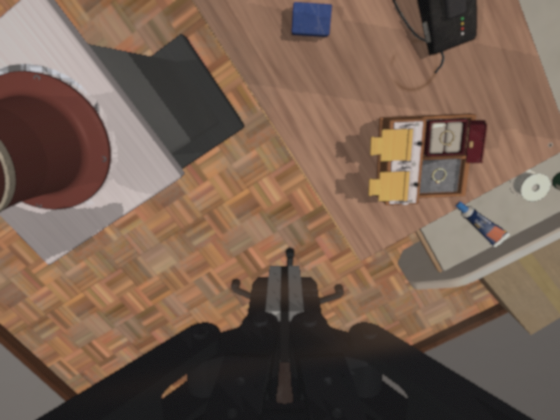

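Emit:
{"op": "send_rows", "data": {
  "series": [
    {"tx": 0, "ty": 5, "tz": 3, "wx": 0, "wy": 0, "wz": 0, "jaw": 1},
    {"tx": 0, "ty": 5, "tz": 3, "wx": 0, "wy": 0, "wz": 0, "jaw": 1},
    {"tx": 0, "ty": 5, "tz": 4, "wx": 0, "wy": 0, "wz": 0, "jaw": 1},
    {"tx": 0, "ty": 0, "tz": 3, "wx": 0, "wy": 0, "wz": 0, "jaw": 1},
    {"tx": 0, "ty": 0, "tz": 0, "wx": 0, "wy": 0, "wz": 0, "jaw": 1}
  ]
}}

```text
t: 4.0
tool_pos: [0.4455, -0.2802, 0.2465]
tool_rot: [-2.749, -1.505, 0.028]
contact_force: [-1.1, -0.1, 0.3]
opening: -0.0
```

```bash
python3 st.py; python3 - <<'E'
from h import *
import pickle
i=ctrl.camera_info("wrist");im=ctrl.get_image("wrist");pickle.dump(i,open("w2.pkl","wb"))
cv2.imwrite("pics/wrist2.png",im[:,:,::-1])
p=[.45631,-.31536,-.00123,-.5168]
for l in [(-.0515,.03,.06),(-.0515,-.03,.06),(.067,.0305,.008),(.111,-.0635,.029),(.111,.0635,.029)]: print(l,proj("wrist",rackT(p,l),i).round(0))
E
```

```text
t 4.0 q [-0.695 -0.196  1.776 -0.014  1.575 -0.126] p [ 0.4455 -0.2802  0.2465] r 0.5263 az -0.561 F [-1.09 -0.05  0.27] op -0.0
T [[0.538, 0.842, -0.019], [0.843, -0.539, -0.002], [-0.012, -0.015, -1.0]]
(-0.0515, 0.03, 0.06) [[263. 170.]]
(-0.0515, -0.03, 0.06) [[266. 224.]]
(0.067, 0.0305, 0.008) [[368. 154.]]
(0.111, -0.0635, 0.029) [[406. 234.]]
(0.111, 0.0635, 0.029) [[414. 125.]]
```

View pics/wrist2.png

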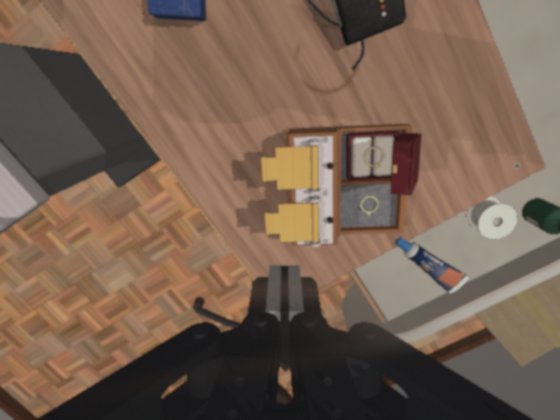

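```bash
python3 - <<'E'
import cv2
a=cv2.imread("pics/wrist2.png")[115:255,240:440];cv2.imwrite("pics/w2z.png",cv2.resize(a,None,fx=4,fy=4,interpolation=cv2.INTER_CUBIC))
E
```

```text
(no output)
```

View pics/w2z.png

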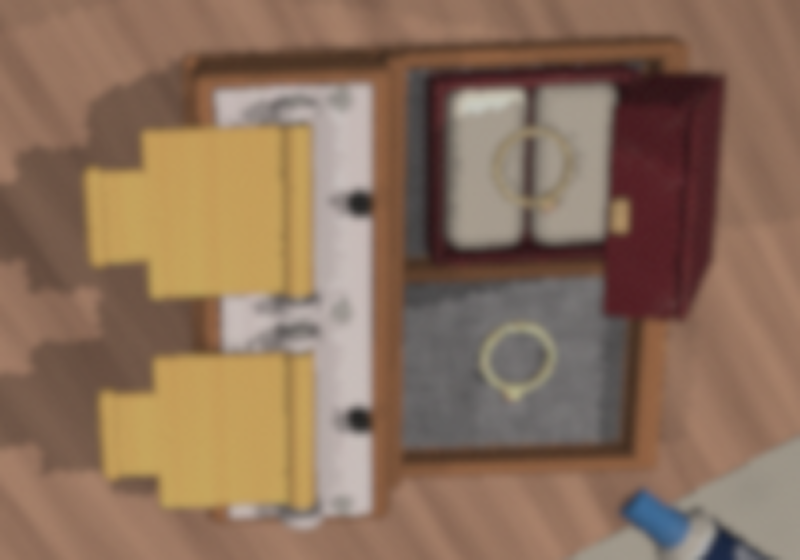

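```bash
cat > fit2.py <<'E'
from h import *
import pickle
from scipy.optimize import least_squares
I={"wrist":pickle.load(open("w2.pkl","rb")),"top":ctrl.camera_info("top"),"side":ctrl.camera_info("side")}
def run(zw):
    ob=[]
    a=lambda n,L,px,s,o:ob.append((n,L,np.array(px)/s+o-.4))
    for L,px in [((-.0543,.042,.06),(85,170)),((-.0543,.018,.06),(92,265)),((-.0543,-.018,.06),(100,393)),((-.0543,-.042,.06),(107,475)),((.026,-.0635,.052),(388,516)),((-.026,.0635,.052),(187,60)),((.111,.0635,zw),(688,40)),((.111,-.0635,zw),(660,465))]: a("wrist",L,px,4,[240,115])
    for L,px in [((-.0543,.030,.060),(138,424)),((-.0543,-.030,.060),(268,496)),((.111,-.0635,zw),(488,212)),((-.026,.0635,.052),(100,330)),((-.026,-.0635,.052),(362,468))]: a("top",L,px,6,[300,165])
    for L,px in [((-.026,-.0635,.052),(150,303)),((.026,-.0635,.052),(300,320)),((.111,-.0635,0),(597,505)),((-.0543,-.03,.06),(86,208)),((-.0543,.03,.06),(145,124))]: a("side",L,px,6,[230,215])
    f=lambda p:np.concatenate([(proj(n,rackT(p,L),I[n])[0]-q) for n,L,q in ob])
    r=least_squares(f,[.456,-.315,0,-.517],loss="soft_l1");print(zw,r.x.round(4),r.cost);print(f(r.x).reshape(-1,2).round(1).tolist());return r.x
p=run(.021);p=run(.029)
np.save("rack.npy",p)
# lid: params dx,dy of box, theta
def lid(th,dx,dy,s,y,t): # s along front dir, t thickness dir
    d=np.array([-np.cos(th),0,np.sin(th)]);u=np.array([np.sin(th),0,np.cos(th)]);h=np.array([.067+dx+.029,.0305+dy,.028]);return h+s*d+t*u+np.array([0,y,0])
ob=[]
for (s,y,t),px in [((.057,.026,0),(618,82)),((.057,-.026,0),(605,312)),((.057,-.026,.02),(660,318)),((.057,.026,.02),(692,78))]: ob.append(("wrist",s,y,t,np.array(px)/4+[240,115]-.4))
for (s,y,t),px in [((.057,-.026,0),(540,150)),((.057,-.026,.02),(595,65))]: ob.append(("side",s,y,t,np.array(px)/6+[230,215]-.4))
f=lambda v:np.concatenate([proj(n,rackT(p,lid(v[0],v[1],v[2],s,y,t)),I[n])[0]-q for n,s,y,t,q in ob])
r=least_squares(f,[1.3,0,0],loss="soft_l1");print(r.x,r.cost);print(f(r.x).reshape(-1,2).round(1).tolist())
print(rackT(p,lid(*r.x,.057,0,.02)),lid(*r.x,.057,0,.02))
E
python3 fit2.py
```

```text
0.021 [ 0.4574 -0.3153 -0.0021 -0.5184] 12.077925916226022
[[-0.9, 0.4], [-1.0, -0.6], [-0.6, -0.3], [-0.9, -0.4], [1.1, 1.1], [0.3, 4.2], [0.8, -0.8], [0.2, 0.2], [-0.6, -0.2], [-0.6, -0.6], [0.6, -1.4], [-1.3, -0.4], [0.5, 0.8], [-1.4, -0.5], [2.0, 0.2], [0.1, 1.1], [0.2, 0.7], [0.4, 0.4]]
0.029 [ 0.4574 -0.3149 -0.0026 -0.5132] 17.65771944821752
[[-1.3, 0.3], [-1.3, -0.8], [-0.7, -0.5], [-0.9, -0.6], [1.1, 0.6], [-0.2, 3.9], [2.6, -0.8], [2.2, 1.9], [-0.7, -0.0], [-0.6, -0.5], [1.0, -2.2], [-1.5, -0.2], [0.4, 0.8], [-1.3, -0.3], [2.1, 0.4], [0.2, 1.1], [0.2, 1.0], [0.2, 0.7]]
[1.07005103 0.00680501 0.00308613] 28.06731691560474
[[-1.1, 0.6], [-0.4, -4.2], [6.8, -3.8], [2.5, 2.1], [-2.4, 0.1], [-1.9, 10.6]]
[[ 0.55486162 -0.33127832  0.08496603]] [0.09298498 0.03358613 0.08760341]
```

```bash
python3 - <<'E'
import cv2
a=cv2.imread("pics/side0.png")[215:275,290:350];a=cv2.resize(a,None,fx=9,fy=9,interpolation=cv2.INTER_CUBIC)
b=cv2.imread("pics/wrist2.png")[125:205,340:430];b=cv2.resize(b,None,fx=6,fy=6,interpolation=cv2.INTER_CUBIC)
cv2.imwrite("pics/lids.png",a);cv2.imwrite("pics/lidw.png",b)
E
```

```text
(no output)
```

View pics/lids.png

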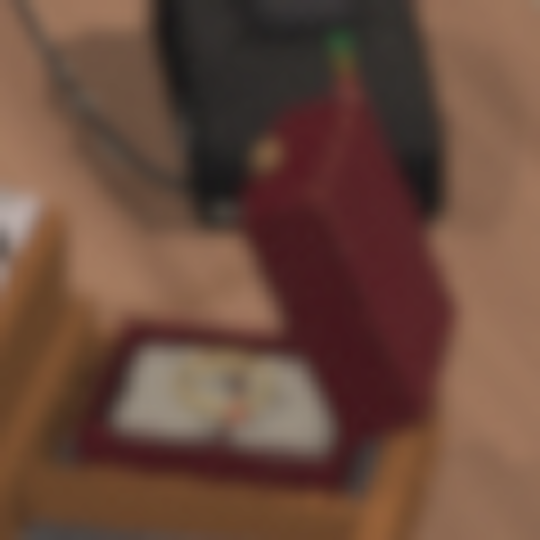

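View pics/lidw.png

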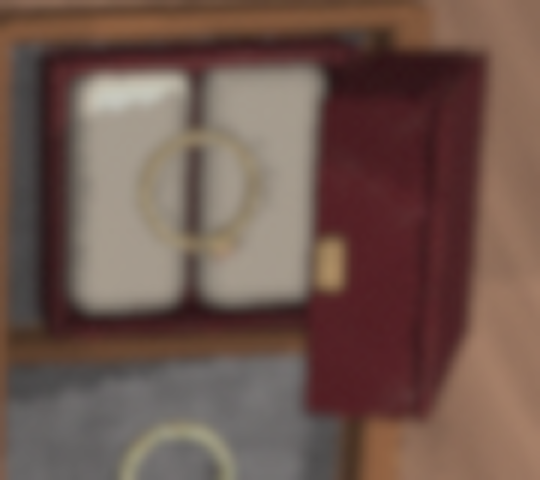

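```bash
cat > fit3.py <<'E'
from h import *
import pickle
from scipy.optimize import least_squares
I={"wrist":pickle.load(open("w2.pkl","rb")),"side":ctrl.camera_info("side")}
p=[.4574,-.3153,-.0021,-.5184];np.save("rack.npy",p)
def lid(th,dx,dy,s,y,t):
    d=np.array([-np.cos(th),0,np.sin(th)]);u=np.array([np.sin(th),0,np.cos(th)]);h=np.array([.067+dx+.029,.0305+dy,.028]);return h+s*d+t*u+np.array([0,y,0])
ob=[]
for (s,y,t),px in [((.057,.026,0),(328,70)),((.057,-.026,0),(308,410)),((.057,-.026,.02),(420,415)),((.057,.026,.02),(440,58)),((0,.026,.02),(487,52)),((0,-.026,.02),(465,330))]: ob.append(("wrist",s,y,t,np.array(px)/6+[340,125]-.4))
for (s,y,t),px in [((.057,-.026,0),(248,205)),((.057,-.026,.02),(318,205)),((.057,.026,.02),(350,88)),((0,-.026,.02),(412,430)),((0,.026,.02),(455,310))]: ob.append(("side",s,y,t,np.array(px)/9+[290,215]-.4))
f=lambda v:np.concatenate([proj(n,rackT(p,lid(v[0],v[1],v[2],s,y,t)),I[n])[0]-q for n,s,y,t,q in ob])
r=least_squares(f,[1.3,0,0],loss="soft_l1");print(r.x,r.cost);print(f(r.x).reshape(-1,2).round(1).tolist())
L=lid(*r.x,.057,0,.02);print("lid_front",rackT(p,L),L)
o=ctrl.get_obs()
def torack(P):
    d=np.array(P)-p[:3];c,s=np.cos(p[3]),np.sin(p[3]);return np.array([c*d[0]+s*d[1],-s*d[0]+c*d[1],d[2]])
print("tcp in rack",torack(o["tool_pos"]))
E
python3 fit3.py
```

```text
[1.14500974e+00 6.92172993e-04 9.17595009e-04] 18.611630792338612
[[-2.6, 3.0], [-2.0, -0.9], [0.5, -0.1], [1.1, 5.4], [-0.4, -2.1], [-0.5, -0.7], [-1.3, 1.7], [0.9, -1.3], [1.9, -0.2], [2.4, 0.2], [1.5, 0.4]]
lid_front [[ 0.55232652 -0.33327997  0.08607145]] [0.09136333 0.0314176  0.08817145]
tcp in rack [-0.0269063   0.02440274  0.25052633]
```

```bash
cat > go.py <<'E'
# usage: go.py x y ztip [tilt_deg] : rack-frame mm target of fingertip (11mm ahead of TCP), prints tool-frame deltas
from h import *
import sys
x,y,z=[float(a)/1000 for a in sys.argv[1:4]];tilt=np.deg2rad(float(sys.argv[4])) if len(sys.argv)>4 else 0.
p=np.load("rack.npy");o=ctrl.get_obs();T=R.from_rotvec(o["tool_rot"]).as_matrix();P=np.array(o["tool_pos"])
c,s=np.cos(p[3]),np.sin(p[3]);X=np.array([c,s,0]);Y=np.array([-s,c,0]);Z=np.array([0,0,1.])
zt=np.sin(tilt)*X-np.cos(tilt)*Z   # finger direction
xt=Y; yt=np.cross(zt,xt)
G=np.c_[xt,yt,zt];tipg=rackT(p,(x,y,z))[0];Pg=tipg-.011*zt
d=P+.011*T[:,2]-p[:3];print("tip rack mm now",(np.array([X,Y,Z])@d*1000).round(1),"F",np.round(o["contact_force"],2),"t",round(o["t"],2),"q",np.round(o["q"],2))
w=R.from_matrix(T.T@G).as_rotvec();print("shift cm (tool)",(T.T@(Pg-P)*100).round(2),"turn",w.round(3))
n=int(max(1,np.ceil(np.abs(w).max()/.17)))
if n>1: # split rows
    for k in range(n):
        Rk=T@R.from_rotvec(w*k/n).as_matrix();print("row",k,(Rk.T@(Pg-P)/n*100).round(2),(w/n).round(3))
E
python3 go.py 122 31 130
```

```text
tip rack mm now [-27.   24.3 239.5] F [-0.07  0.55  0.38] t 4.05 q [-0.69 -0.2   1.77 -0.01  1.57 -0.13]
shift cm (tool) [ 1.54 14.96 10.76] turn [-0.012  0.012 -0.05 ]
```

Emit:
{"op": "send_rows", "data": {
  "series": [
    {"tx": 0.5, "ty": 5, "tz": 2, "wx": -0.01, "wy": 0.01, "wz": -0.05, "jaw": 1},
    {"tx": 0.5, "ty": 5, "tz": 4, "wx": 0, "wy": 0, "wz": 0, "jaw": 1},
    {"tx": 0, "ty": 5, "tz": 4, "wx": 0, "wy": 0, "wz": 0, "jaw": 1},
    {"tx": 0, "ty": 0, "tz": 0, "wx": 0, "wy": 0, "wz": 0, "jaw": 1}
  ]
}}

```text
t: 4.55
tool_pos: [0.5874, -0.354, 0.1602]
tool_rot: [2.701, 1.571, 0.007]
contact_force: [-0.4, 0.4, -0.7]
opening: -0.0005
```

```bash
python3 go.py 122 31 75;python3 st.py >/dev/null; python3 - <<'E'
from h import *
cv2.imwrite("pics/wrist3.png",ctrl.get_image("wrist")[:,:,::-1])
cv2.imwrite("pics/side3.png",cv2.resize(ctrl.get_image("side")[100:310,200:420,::-1],None,fx=2.7,fy=2.7,interpolation=cv2.INTER_CUBIC))
E
```

```text
tip rack mm now [132.3  30.7 151.4] F [-0.38  0.4  -0.73] t 4.55 q [-0.65  0.21  1.51 -0.    1.4  -0.13]
shift cm (tool) [ 0.06 -1.14  7.62] turn [0.017 0.005 0.001]
```

View pics/side3.png

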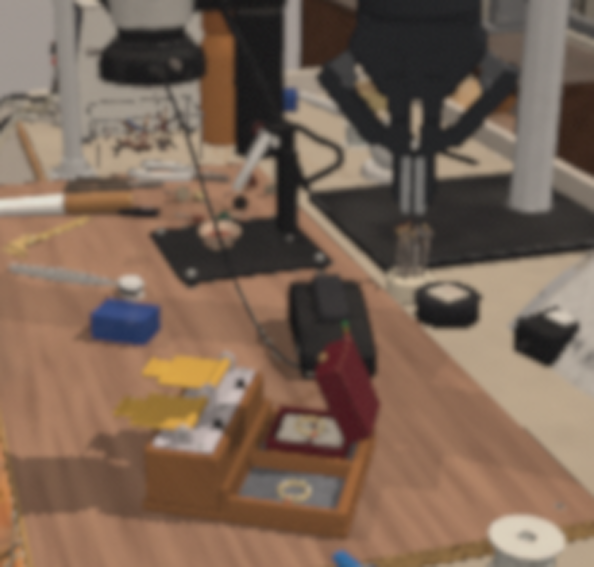

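View pics/wrist3.png

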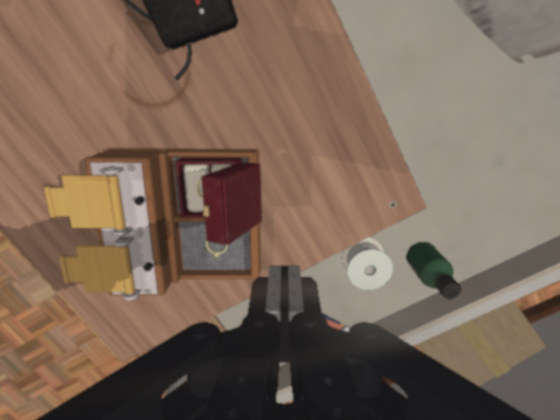

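Emit:
{"op": "send_rows", "data": {
  "series": [
    {"tx": 0, "ty": -0.4, "tz": 3.5, "wx": 0.017, "wy": 0, "wz": 0, "jaw": 1},
    {"tx": 0, "ty": -0.3, "tz": 3.5, "wx": 0, "wy": 0, "wz": 0, "jaw": 1},
    {"tx": 0, "ty": 0, "tz": 0, "wx": 0, "wy": 0, "wz": 0, "jaw": 1}
  ]
}}

```text
t: 5.03
tool_pos: [0.5849, -0.3541, 0.1068]
tool_rot: [2.693, 1.566, 0.008]
contact_force: [0.0, 0.6, -0.3]
opening: -0.0004
```

```bash
python3 go.py 118 31 75;python3 st.py >/dev/null; python3 - <<'E'
from h import *
cv2.imwrite("pics/side4.png",cv2.resize(ctrl.get_image("side")[180:310,230:390,::-1],None,fx=4,fy=4,interpolation=cv2.INTER_CUBIC))
E
```

```text
tip rack mm now [130.3  29.4  97.9] F [ 0.01  0.59 -0.25] t 5.03 q [-0.65  0.24  1.57 -0.01  1.31 -0.13]
shift cm (tool) [ 0.17 -1.26  2.26] turn [0.025 0.009 0.001]
```

View pics/side4.png

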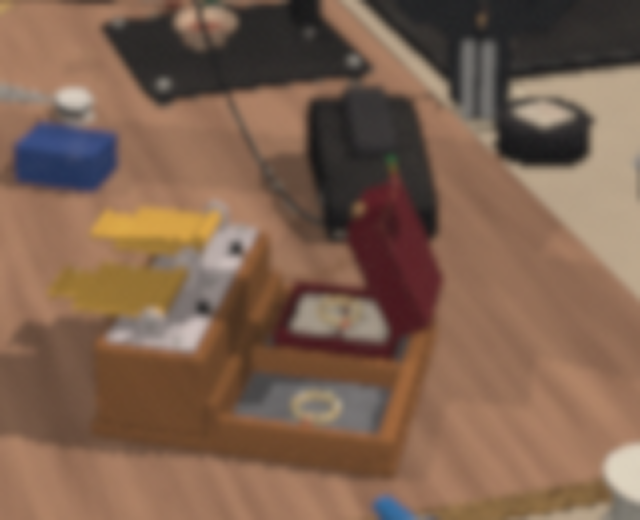

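```bash
python3 - <<'E'
from h import *
o=ctrl.get_obs();T=R.from_rotvec(o["tool_rot"]).as_matrix();P=np.array(o["tool_pos"])
p=np.load("rack.npy")
for X in (P+.011*T[:,2],P-.05*T[:,2],rackT(p,(.091,.0574,.088))[0],rackT(p,(.091,.0054,.088))[0],rackT(p,(.130,.03,.098))[0]):
    q=proj("side",X[None])[0];print(X.round(3),q.round(1),((q-[230,180])*4).round(0))
E
```

```text
[ 0.587 -0.355  0.098] [350.3 226.7] [481. 187.]
[ 0.585 -0.354  0.159] [350.9 195.4] [484.  62.]
[ 0.565 -0.311  0.086] [330.2 224.2] [401. 177.]
[ 0.539 -0.356  0.086] [325.7 236.2] [383. 225.]
[ 0.585 -0.354  0.096] [349.2 227.6] [477. 190.]
```

```bash
python3 - <<'E'
from h import *
o=ctrl.get_obs();T=R.from_rotvec(o["tool_rot"]).as_matrix();P=np.array(o["tool_pos"])
for n in("top","wrist","side"):
    im=ctrl.get_image(n).copy()
    for k,s in enumerate((.011,-.008,-.03,-.06)):
        q=proj(n,(P+s*T[:,2])[None])[0];print(n,s,q.round(1)); cv2.circle(im,tuple(int(v) for v in q.round()),2,(0,255-60*k,60*k),-1)
    c={"top":(160,300,250,440),"wrist":(200,420,160,400),"side":(150,300,250,450)}[n]
    cv2.imwrite(f"pics/chk_{n}.png",cv2.resize(im[c[0]:c[1],c[2]:c[3],::-1],None,fx=3,fy=3,interpolation=cv2.INTER_CUBIC)[:600])
E
```

```text
top 0.011 [359.  166.6]
top -0.008 [360.3 164.5]
top -0.03 [362. 162.]
top -0.06 [364.3 158.4]
wrist 0.011 [280.6 246.7]
wrist -0.008 [280.5 262.2]
wrist -0.03 [280.2 284.4]
wrist -0.06 [279.7 325.6]
side 0.011 [350.3 226.7]
side -0.008 [350.5 217.1]
side -0.03 [350.7 205.9]
side -0.06 [351.  190.1]
```

View pics/chk_side.png

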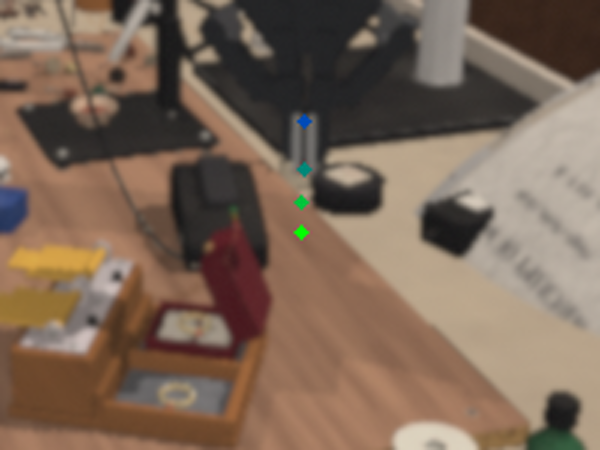

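View pics/chk_top.png

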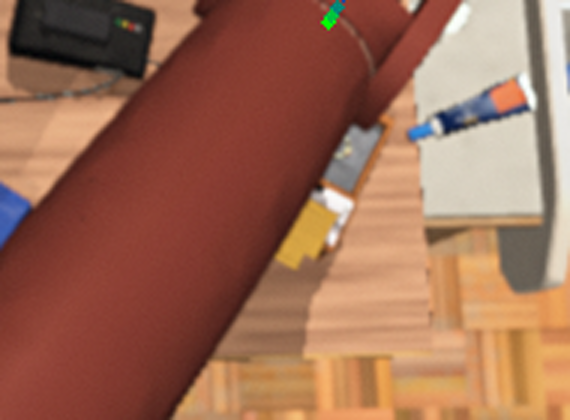

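View pics/chk_wrist.png

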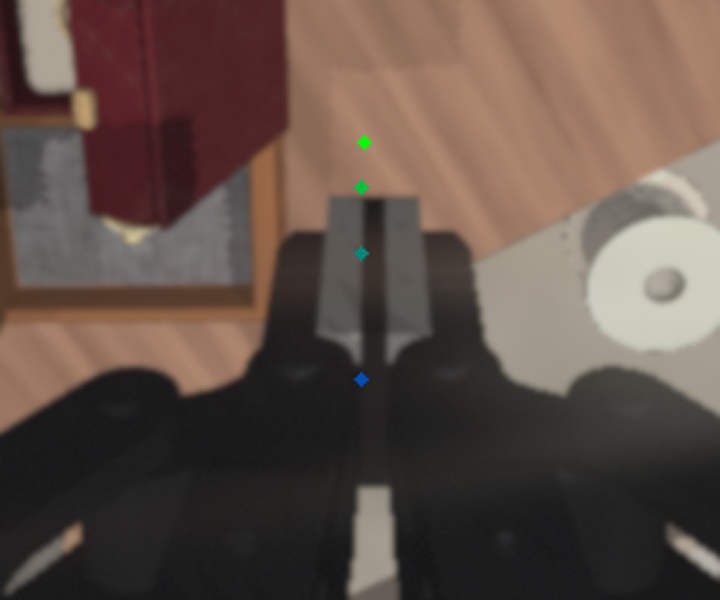

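```bash
python3 - <<'E'
from h import *
o=ctrl.get_obs();T=R.from_rotvec(o["tool_rot"]).as_matrix();P=np.array(o["tool_pos"])
print(np.round(o["tool_pos"],3),o["t"],np.round(o["dq"],3),np.round(o["q"],3))
for n in("wrist","side"):
  for x in(.011,0,-.011):
    print(n,x,[(s,proj(n,(P+T@[x,0,s])[None])[0].round(1).tolist()) for s in(.011,0,-.01,-.02,-.03)])
i=ctrl.camera_info("wrist");Rm=np.array(i["R"]);c=-Rm.T@i["t"];print("cam in tool",T.T@(c-P),"axis",T.T@Rm[2])
print([tri(("side",(350.5,204)),("wrist",(285,265.5)))])
E
tail -3 log.jsonl | cut -c1-140
```

```text
[ 0.588 -0.356  0.111] 5.225 [ 0.001  0.007 -0.004  0.    -0.003  0.   ] [-0.651  0.24   1.562 -0.005  1.306 -0.132]
wrist 0.011 [(0.011, [283.8, 230.4]), (0, [283.8, 238.3]), (-0.01, [283.8, 246.3]), (-0.02, [283.8, 255.3]), (-0.03, [283.8, 265.3])]
wrist 0 [(0.011, [283.8, 248.4]), (0, [283.8, 257.2]), (-0.01, [283.8, 266.0]), (-0.02, [283.8, 275.8]), (-0.03, [283.8, 286.8])]
wrist -0.011 [(0.011, [283.8, 265.7]), (0, [283.8, 275.3]), (-0.01, [283.8, 284.9]), (-0.02, [283.8, 295.6]), (-0.03, [283.8, 307.4])]
side 0.011 [(0.011, [352.1, 223.4]), (0, [352.2, 218.0]), (-0.01, [352.3, 212.9]), (-0.02, [352.3, 207.9]), (-0.03, [352.4, 202.8])]
side 0 [(0.011, [351.4, 225.9]), (0, [351.5, 220.4]), (-0.01, [351.6, 215.3]), (-0.02, [351.7, 210.2]), (-0.03, [351.7, 205.0])]
side -0.011 [(0.011, [350.7, 228.4]), (0, [350.8, 222.8]), (-0.01, [350.9, 217.7]), (-0.02, [350.9, 212.5]), (-0.03, [351.0, 207.3])]
cam in tool [ 8.61697682e-02  3.70803268e-05 -1.72036810e-01] axis [-3.26813722e-01  7.79173383e-04  9.45088453e-01]
[(array([ 0.59076894, -0.3465417 ,  0.13906855]), [np.float64(0.0019205409865669242), np.float64(0.0019205409865668637)])]
[[-0.6948000966307315, -0.19637782669015855, 1.7763012744704716, -0.013722899865893451, 1.5751488716718063, -0.12610840558365957], [0.445512
[[-0.649605095606483, 0.20798893344987188, 1.5140663827606629, -0.002660826009686747, 1.402109514132301, -0.131754209175423], [0.58743692562
[[-0.6507948284282029, 0.2408316789461473, 1.5681675448003447, -0.005295931628725919, 1.3063947304881092, -0.13169946994240594], [0.58491122
```

```bash
python3 - <<'E'
from h import *
T=R.from_rotvec([-0.41,-3.114,.003]).as_matrix();P=np.array([.1615,.6033,.2013])
for y in(.0425,-.0425):print(y,[(s,proj("side",(P+T@[0,y,s])[None])[0].round(1).tolist()) for s in(.011,0,-.02,-.04,-.06)])
a=cv2.imread("pics/side0.png")[0:110,60:180];cv2.imwrite("pics/g0.png",cv2.resize(a,None,fx=5,fy=5,interpolation=cv2.INTER_CUBIC))
E
```

```text
0.0425 [(0.011, [130.4, 100.2]), (0, [129.9, 97.1]), (-0.02, [129.1, 91.3]), (-0.04, [128.2, 85.4]), (-0.06, [127.4, 79.5])]
-0.0425 [(0.011, [122.5, 104.5]), (0, [122.0, 101.2]), (-0.02, [121.1, 95.1]), (-0.04, [120.1, 89.0]), (-0.06, [119.2, 82.8])]
```

View pics/g0.png

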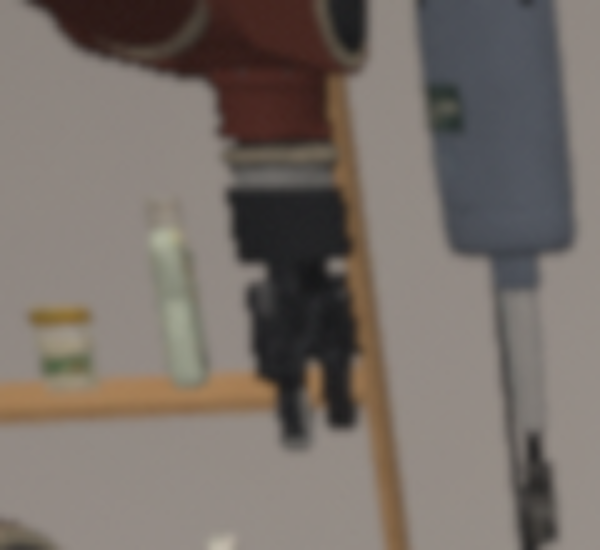

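The fingertips appear about 39 mm behind where the state and the text put them, in both cameras and both when open and when shut. Before going near the box I'll settle which is right with a gentle touch-down test on the free board behind the rack.

Emit:
{"op": "send_rows", "data": {
  "series": [
    {"tx": 0, "ty": 1.5, "tz": 2, "wx": 0.02, "wy": 0.01, "wz": 0, "jaw": 1},
    {"tx": 0, "ty": 0.5, "tz": 3, "wx": 0, "wy": 0, "wz": 0, "jaw": 1},
    {"tx": 0, "ty": 0, "tz": 3, "wx": 0, "wy": 0, "wz": 0, "jaw": 1},
    {"tx": 0, "ty": 0, "tz": 0, "wx": 0, "wy": 0, "wz": 0, "jaw": 1}
  ]
}}

```text
t: 5.72
tool_pos: [0.6116, -0.3708, 0.04]
tool_rot: [2.695, 1.567, 0.019]
contact_force: [-0.1, -0.1, -0.4]
opening: -0.0005
```

```bash
python3 go.py 148 31 10; python3 - <<'E'
from h import *
cv2.imwrite("pics/side5.png",cv2.resize(ctrl.get_image("side")[180:310,230:390,::-1],None,fx=4,fy=4,interpolation=cv2.INTER_CUBIC))
E
```

```text
tip rack mm now [161.7  28.2  31.1] F [-0.11 -0.06 -0.37] t 5.72 q [-0.65  0.37  1.52  0.    1.22 -0.13]
shift cm (tool) [ 0.28 -1.4   2.07] turn [0.027 0.001 0.001]
```

View pics/side5.png

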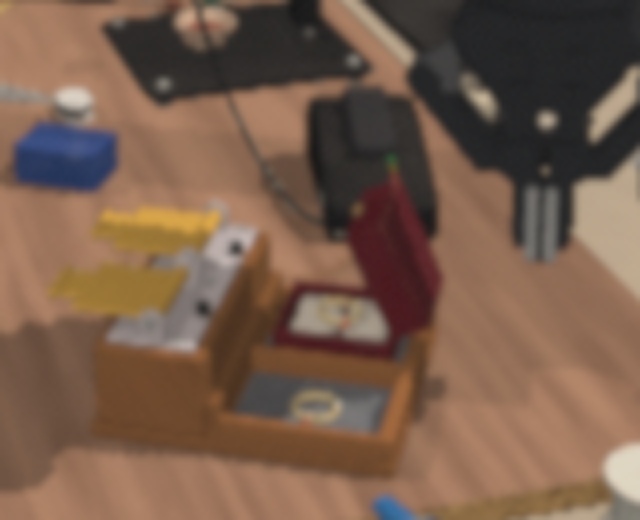

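Emit:
{"op": "send_rows", "data": {
  "series": [
    {"tx": 0, "ty": -0.5, "tz": 1.5, "wx": 0.02, "wy": 0, "wz": 0, "jaw": 1},
    {"tx": 0, "ty": 0, "tz": 1, "wx": 0, "wy": 0, "wz": 0, "jaw": 1},
    {"tx": 0, "ty": 0, "tz": 0, "wx": 0, "wy": 0, "wz": 0, "jaw": 1}
  ]
}}

```text
t: 6.15
tool_pos: [0.6111, -0.3712, 0.0209]
tool_rot: [2.702, 1.571, 0.009]
contact_force: [1.5, 0.3, 0.2]
opening: -0.0002
```

Emit:
{"op": "send_rows", "data": {
  "series": [
    {"tx": 0, "ty": 0, "tz": 0.5, "wx": 0, "wy": 0, "wz": 0, "jaw": 1},
    {"tx": 0, "ty": 0, "tz": 0.5, "wx": 0, "wy": 0, "wz": 0, "jaw": 1},
    {"tx": 0, "ty": 0, "tz": 0, "wx": 0, "wy": 0, "wz": 0, "jaw": 1}
  ]
}}

```text
t: 6.52
tool_pos: [0.6116, -0.3715, 0.0109]
tool_rot: [2.702, 1.571, 0.01]
contact_force: [-0.2, 0.1, -0.1]
opening: 0.0002
```

```bash
python3 go.py 148 31 10; python3 - <<'E'
from h import *
cv2.imwrite("pics/side6.png",cv2.resize(ctrl.get_image("side")[180:310,230:390,::-1],None,fx=4,fy=4,interpolation=cv2.INTER_CUBIC))
E
```

```text
tip rack mm now [162.   27.5   2. ] F [-0.15  0.05 -0.1 ] t 6.53 q [-0.65  0.41  1.52 -0.    1.18 -0.13]
shift cm (tool) [ 0.34 -1.36 -0.82] turn [0.017 0.003 0.001]
```

View pics/side6.png

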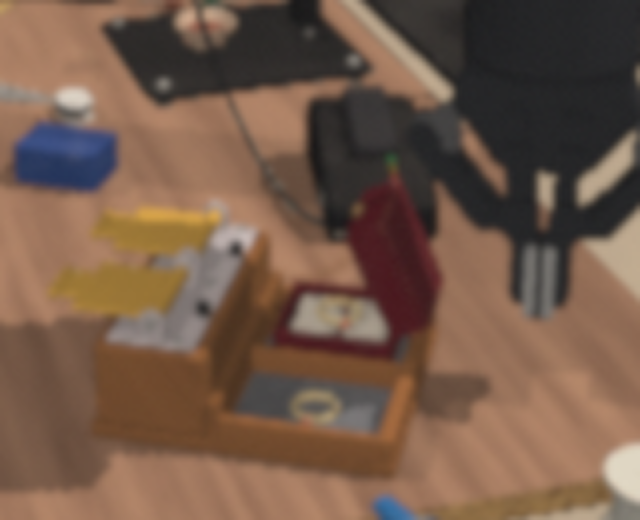

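Emit:
{"op": "send_rows", "data": {
  "series": [
    {"tx": 0, "ty": 0, "tz": 0.5, "wx": 0, "wy": 0, "wz": 0, "jaw": 1},
    {"tx": 0, "ty": 0, "tz": 0.3, "wx": 0, "wy": 0, "wz": 0, "jaw": 1},
    {"tx": 0, "ty": 0, "tz": 0, "wx": 0, "wy": 0, "wz": 0, "jaw": 1}
  ]
}}

```text
t: 6.95
tool_pos: [0.612, -0.3718, 0.003]
tool_rot: [2.701, 1.57, 0.011]
contact_force: [-0.1, -0.4, 0.1]
opening: 0.0
```

Emit:
{"op": "send_rows", "data": {
  "series": [
    {"tx": 0, "ty": 0, "tz": 0.8, "wx": 0, "wy": 0, "wz": 0, "jaw": 1},
    {"tx": 0, "ty": 0, "tz": 0.5, "wx": 0, "wy": 0, "wz": 0, "jaw": 1},
    {"tx": 0, "ty": 0, "tz": 0, "wx": 0, "wy": 0, "wz": 0, "jaw": 1}
  ]
}}

```text
t: 7.32
tool_pos: [0.6121, -0.3719, -0.0112]
tool_rot: [2.701, 1.571, 0.01]
contact_force: [0.4, -0.3, 0.2]
opening: -0.0001
```

```bash
python3 go.py 148 31 10; python3 - <<'E'
from h import *
im=ctrl.get_image("side");
cv2.imwrite("pics/side7.png",cv2.resize(im[180:310,230:390,::-1],None,fx=4,fy=4,interpolation=cv2.INTER_CUBIC))
cv2.imwrite("pics/wrist7.png",ctrl.get_image("wrist")[:,:,::-1])
E
```

```text
tip rack mm now [162.6  27.5 -20.1] F [ 0.38 -0.28  0.16] t 7.33 q [-0.65  0.44  1.53 -0.    1.15 -0.13]
shift cm (tool) [ 0.34 -1.38 -3.04] turn [0.018 0.003 0.001]
```

View pics/side7.png

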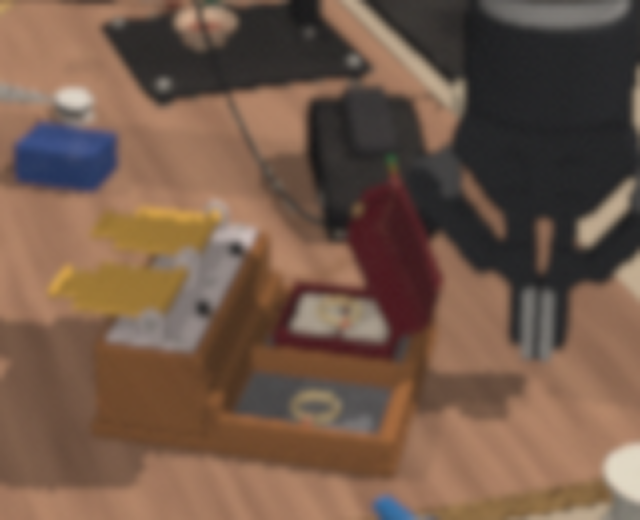

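View pics/wrist7.png

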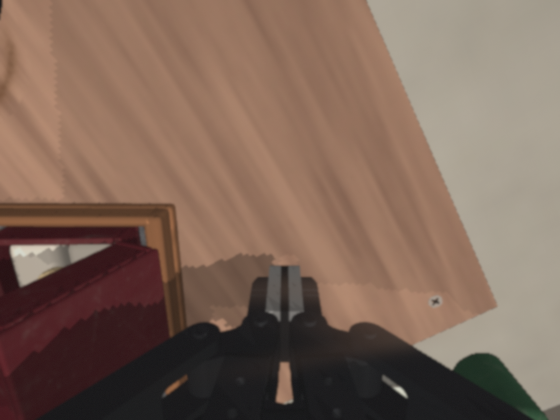

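```bash
python3 - <<'E'
from h import *
o=ctrl.get_obs();T=R.from_rotvec(o["tool_rot"]).as_matrix();P=np.array(o["tool_pos"])
for n,x in(("wrist",.011),("side",-.011),("side",.011)):
    print(n,x,[(s,proj(n,(P+T@[x,0,s])[None])[0].round(1).tolist()) for s in(-.02,-.025,-.03,-.035)])
# surface-level check: predicted true z
print(P)
E
sed -i 's/\.011\*/TIP*/g; s/^import sys/import sys\nTIP=-.029/' go.py; grep -n TIP go.py
```

```text
wrist 0.011 [(-0.02, [283.8, 255.4]), (-0.025, [283.8, 260.2]), (-0.03, [283.8, 265.4]), (-0.035, [283.8, 270.8])]
side -0.011 [(-0.02, [363.6, 274.2]), (-0.025, [363.7, 271.9]), (-0.03, [363.8, 269.6]), (-0.035, [364.0, 267.2])]
side 0.011 [(-0.02, [364.7, 268.3]), (-0.025, [364.8, 266.0]), (-0.03, [364.9, 263.7]), (-0.035, [365.0, 261.4])]
[ 0.61235787 -0.37212223 -0.01060787]
4:TIP=-.029
10:G=np.c_[xt,yt,zt];tipg=rackT(p,(x,y,z))[0];Pg=tipg-TIP*zt
11:d=P+TIP*T[:,2]-p[:3];print("tip rack mm now",(np.array([X,Y,Z])@d*1000).round(1),"F",np.round(o["contact_force"],2),"t",round(o["t"],2),"q",np.round(o["q"],2))
```

```bash
sed -i 's/TIP=-.029/TIP=-.030/' go.py; python3 go.py 124 31 75
```

```text
tip rack mm now [162.2  27.5  21.5] F [-0.24  0.67 -0.69] t 7.42 q [-0.65  0.44  1.53 -0.    1.15 -0.13]
shift cm (tool) [ 0.35 -3.77 -5.42] turn [0.019 0.003 0.001]
```

Emit:
{"op": "send_rows", "data": {
  "series": [
    {"tx": 0.3, "ty": 0, "tz": -3, "wx": 0.02, "wy": 0, "wz": 0, "jaw": 1},
    {"tx": 0, "ty": -1, "tz": -2.2, "wx": 0, "wy": 0, "wz": 0, "jaw": 1},
    {"tx": 0, "ty": -2, "tz": 0, "wx": 0, "wy": 0, "wz": 0, "jaw": 1},
    {"tx": 0, "ty": -0.5, "tz": 0, "wx": 0, "wy": 0, "wz": 0, "jaw": 1},
    {"tx": 0, "ty": 0, "tz": 0, "wx": 0, "wy": 0, "wz": 0, "jaw": 1}
  ]
}}

```text
t: 8.05
tool_pos: [0.5833, -0.352, 0.0442]
tool_rot: [2.714, 1.578, -0.004]
contact_force: [0.1, -0.7, -1.1]
opening: -0.0003
```

```bash
python3 go.py 110 31 76; python3 - <<'E'
from h import *
im=ctrl.get_image("side");
cv2.imwrite("pics/side8.png",cv2.resize(im[180:310,230:390,::-1],None,fx=4,fy=4,interpolation=cv2.INTER_CUBIC))
E
```

```text
tip rack mm now [127.6  30.6  76.3] F [ 0.14 -0.69 -1.09] t 8.05 q [-0.65  0.32  1.59 -0.    1.24 -0.13]
shift cm (tool) [ 0.05 -1.76  0.03] turn [0.    0.003 0.001]
```

View pics/side8.png

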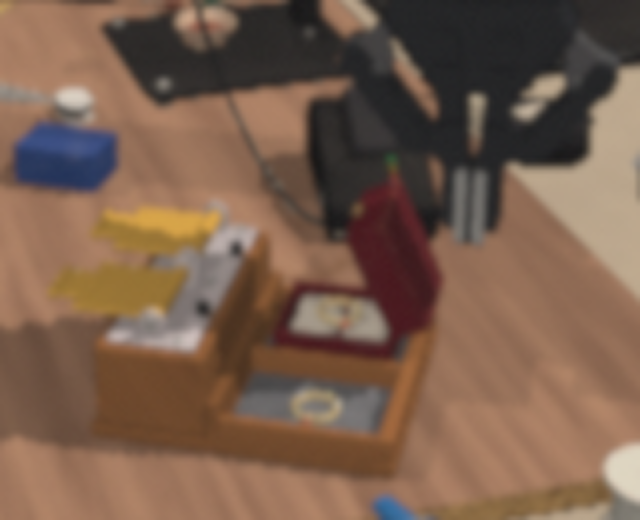

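Emit:
{"op": "send_rows", "data": {
  "series": [
    {"tx": 0, "ty": -1, "tz": 0, "wx": 0, "wy": 0, "wz": 0, "jaw": 1},
    {"tx": 0, "ty": -1, "tz": 0, "wx": 0, "wy": 0, "wz": 0, "jaw": 1},
    {"tx": 0, "ty": -1, "tz": 0, "wx": 0, "wy": 0, "wz": 0, "jaw": 1},
    {"tx": 0, "ty": 0, "tz": 0, "wx": 0, "wy": 0, "wz": 0, "jaw": 1}
  ]
}}

```text
t: 8.6
tool_pos: [0.5561, -0.3365, 0.0435]
tool_rot: [2.714, 1.578, -0.004]
contact_force: [-0.1, 0.2, -0.4]
opening: 0.0002
```

```bash
python3 go.py 86 31 70; python3 - <<'E'
from h import *
im=ctrl.get_image("side");
cv2.imwrite("pics/side9.png",cv2.resize(im[180:310,230:390,::-1],None,fx=4,fy=4,interpolation=cv2.INTER_CUBIC))
E
```

```text
tip rack mm now [96.2 30.5 75.6] F [-0.11  0.19 -0.43] t 8.6 q [-0.66  0.25  1.67 -0.    1.22 -0.14]
shift cm (tool) [ 0.06 -1.02  0.56] turn [0.    0.003 0.001]
```

View pics/side9.png

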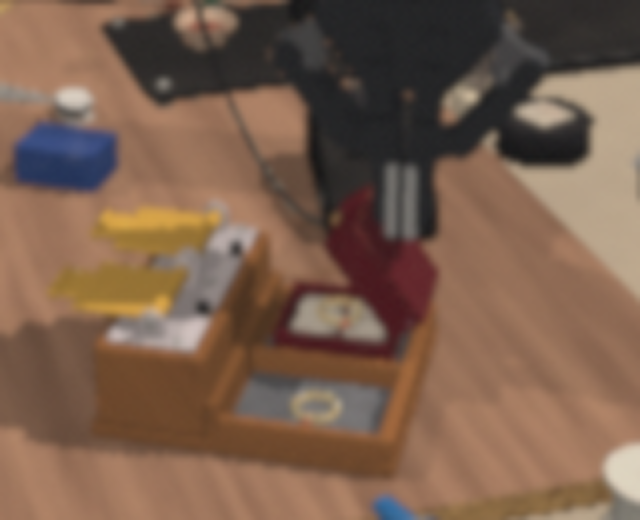

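Emit:
{"op": "send_rows", "data": {
  "series": [
    {"tx": 0, "ty": -1, "tz": 0.3, "wx": 0, "wy": 0, "wz": 0, "jaw": 1},
    {"tx": 0, "ty": -1, "tz": 0.5, "wx": 0, "wy": 0, "wz": 0, "jaw": 1},
    {"tx": 0, "ty": -0.8, "tz": 0.6, "wx": 0, "wy": 0, "wz": 0, "jaw": 1},
    {"tx": 0, "ty": 0, "tz": 0, "wx": 0, "wy": 0, "wz": 0, "jaw": 1}
  ]
}}

```text
t: 9.15
tool_pos: [0.5311, -0.3225, 0.0293]
tool_rot: [2.712, 1.577, -0.002]
contact_force: [0.1, 0.1, -1.0]
opening: 0.0001
```

```bash
python3 go.py 60 31 52; python3 - <<'E'
from h import *
im=ctrl.get_image("side");
cv2.imwrite("pics/side10.png",cv2.resize(im[180:310,230:390,::-1],None,fx=4,fy=4,interpolation=cv2.INTER_CUBIC))
E
```

```text
tip rack mm now [67.5 30.4 61.4] F [ 0.12  0.07 -0.97] t 9.15 q [-0.66  0.2   1.75 -0.    1.18 -0.15]
shift cm (tool) [ 0.07 -0.76  0.94] turn [0.003 0.003 0.001]
```

View pics/side10.png

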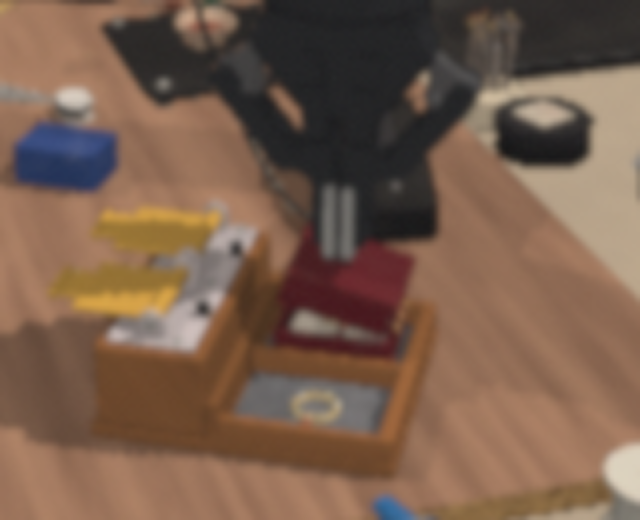

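Emit:
{"op": "send_rows", "data": {
  "series": [
    {"tx": 0, "ty": -0.8, "tz": 0.4, "wx": 0, "wy": 0, "wz": 0, "jaw": 1},
    {"tx": 0, "ty": -0.2, "tz": 0.4, "wx": 0, "wy": 0, "wz": 0, "jaw": 1},
    {"tx": 0, "ty": 0, "tz": 0, "wx": 0, "wy": 0, "wz": 0, "jaw": 1}
  ]
}}

```text
t: 9.57
tool_pos: [0.5217, -0.3172, 0.0204]
tool_rot: [2.713, 1.578, -0.003]
contact_force: [0.2, 0.1, 0.6]
opening: 0.0001
```

```bash
python3 go.py 58 31 49
```

```text
tip rack mm now [56.7 30.3 52.5] F [0.16 0.07 0.58] t 9.57 q [-0.67  0.19  1.78 -0.    1.17 -0.15]
shift cm (tool) [0.08 0.12 0.35] turn [0.002 0.003 0.001]
```

Now I'll press down in small steps and watch the force.

Emit:
{"op": "send_rows", "data": {
  "series": [
    {"tx": 0, "ty": 0, "tz": 0.3, "wx": 0, "wy": 0, "wz": 0, "jaw": 1},
    {"tx": 0, "ty": 0, "tz": 0.1, "wx": 0, "wy": 0, "wz": 0, "jaw": 1}
  ]
}}

```text
t: 9.82
tool_pos: [0.5221, -0.3175, 0.0195]
tool_rot: [2.714, 1.578, -0.004]
contact_force: [-3.1, 2.4, 7.2]
opening: 0.0002
```

Emit:
{"op": "send_rows", "data": {
  "series": [
    {"tx": 0, "ty": 0, "tz": 0.15, "wx": 0, "wy": 0, "wz": 0, "jaw": 1}
  ]
}}

```text
t: 9.95
tool_pos: [0.5221, -0.3175, 0.0194]
tool_rot: [2.715, 1.579, -0.005]
contact_force: [-4.4, 3.6, 9.7]
opening: -0.0001
```

Emit:
{"op": "send_rows", "data": {
  "series": [
    {"tx": 0, "ty": 0, "tz": 0.15, "wx": 0, "wy": 0, "wz": 0, "jaw": 1}
  ]
}}

```text
t: 10.07
tool_pos: [0.5221, -0.3175, 0.0195]
tool_rot: [2.715, 1.58, -0.006]
contact_force: [-3.8, 3.4, 9.0]
opening: 0.0
```

```bash
python3 go.py 58 31 49; python3 - <<'E'
from h import *
im=ctrl.get_image("side");
cv2.imwrite("pics/side11.png",cv2.resize(im[180:310,230:390,::-1],None,fx=4,fy=4,interpolation=cv2.INTER_CUBIC))
E
```

```text
tip rack mm now [57.3 30.3 51.6] F [-3.8   3.45  8.98] t 10.07 q [-0.67  0.2   1.78 -0.    1.17 -0.15]
shift cm (tool) [0.09 0.07 0.26] turn [-0.002  0.003  0.001]
```

View pics/side11.png

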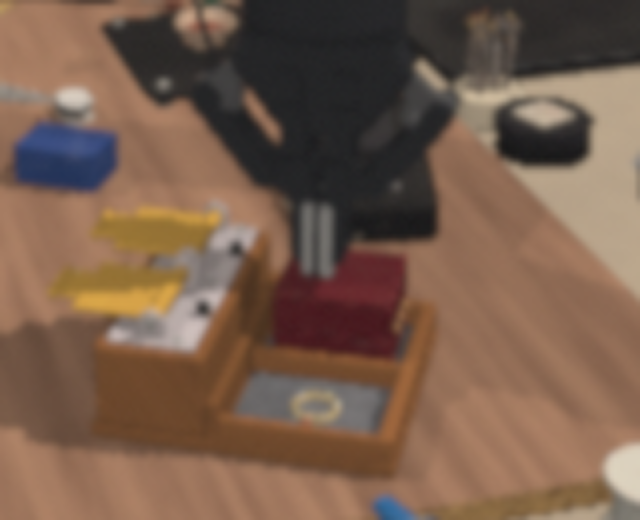

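Emit:
{"op": "send_rows", "data": {
  "series": [
    {"tx": 0, "ty": 0, "tz": -0.5, "wx": 0, "wy": 0, "wz": 0, "jaw": 1},
    {"tx": 0, "ty": 0, "tz": -3, "wx": 0, "wy": 0, "wz": 0, "jaw": 1},
    {"tx": 0, "ty": -2, "tz": -5, "wx": 0, "wy": 0, "wz": 0, "jaw": 1},
    {"tx": 0, "ty": -4, "tz": -4, "wx": 0, "wy": 0, "wz": 0, "jaw": 1},
    {"tx": 0, "ty": -2, "tz": 0, "wx": 0, "wy": 0, "wz": 0, "jaw": 1}
  ]
}}

```text
t: 10.75
tool_pos: [0.4525, -0.2777, 0.1486]
tool_rot: [2.715, 1.58, -0.006]
contact_force: [0.2, -0.7, -0.6]
opening: 0.0002
```

```bash
python3 st.py; python3 - <<'E'
from h import *
im=ctrl.get_image("side");w=ctrl.get_image("wrist")
a=cv2.resize(im[180:310,230:390,::-1],None,fx=4,fy=4,interpolation=cv2.INTER_CUBIC)
cv2.imwrite("pics/side12.png",a);cv2.imwrite("pics/wrist12.png",w[:,:,::-1])
E
```

```text
t 10.75 q [-0.688 -0.134  1.885 -0.004  1.391 -0.171] p [ 0.4525 -0.2777  0.1486] r 0.5309 az -0.55 F [ 0.24 -0.67 -0.59] op 0.0
T [[0.494, 0.869, -0.003], [0.869, -0.494, -0.002], [-0.004, -0.001, -1.0]]
```

View pics/side12.png

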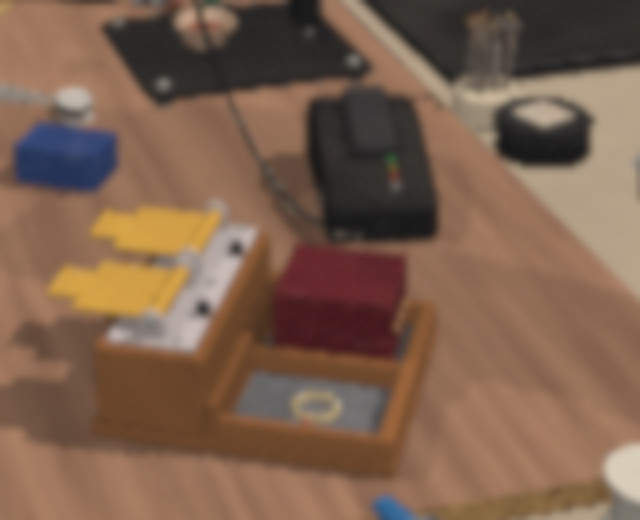

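View pics/wrist12.png

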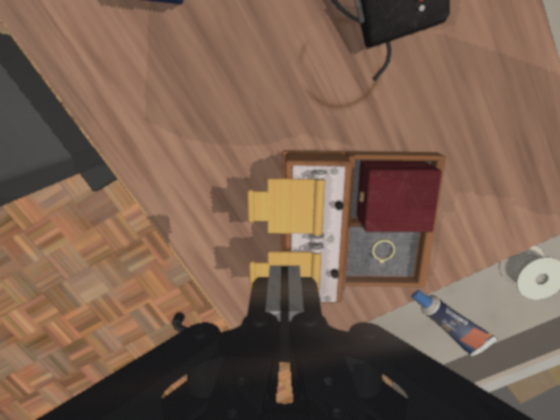

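```bash
cat > kin.py <<'E'
from h import *
import json
from scipy.optimize import least_squares,fsolve
D=[json.loads(l) for l in open("log.jsonl")];q=np.array([d[0] for d in D]);P=np.array([d[1] for d in D])
def fk(v,q2,q3,q5):
    a0,h,a,b,L,off=v;s=q2+q3;t=s+q5
    return a0+a*np.sin(q2)+b*np.sin(s+off)+L*np.sin(t), h+a*np.cos(q2)+b*np.cos(s+off)+L*np.cos(t)
def res(v6):
    d=v6[-1];r=np.sqrt(P[:,0]**2+P[:,1]**2-d**2);x,z=fk(v6[:6],q[:,1],q[:,2],q[:,4]);return np.r_[x-r,z-P[:,2],(v6[4]-.31)*.01,v6[5]*.01]
s=least_squares(res,[0,.3,.4,.4,.31,0,.07]);print(s.x.round(3),np.abs(s.fun).max());v=s.x
if __name__=="__main__":
    p=np.load("rack.npy")
    for tilt in(20,30,45,60):
        for x,z in((-70,48),(-45,48),(-20,100),(15,105)):
            tp=rackT(p,(x/1000,.032,z/1000))[0];r=np.sqrt(tp[0]**2+tp[1]**2-v[6]**2)
            ta=np.deg2rad(tilt);g=(r+.03*np.sin(ta),tp[2]-.03*np.cos(ta))
            f=lambda u:np.array([*fk(v[:6],u[0],u[1],np.pi-ta-u[0]-u[1])])-g
            best=None
            for s0 in((0,1.7),(-.5,2.2)):
                u,_,ok,_=fsolve(f,s0,full_output=1)
                if ok==1:best=u
            print(tilt,(x,z),None if best is None else (best.round(2),round(np.pi-ta-best.sum(),2)))
E
python3 kin.py
```

```text
[-0.003  0.222  0.429  0.618  0.296  0.154  0.089] 0.0015422279629381565
20 (-70, 48) (array([-0.31,  2.3 ]), np.float64(0.8))
20 (-45, 48) (array([-0.24,  2.24]), np.float64(0.79))
20 (-20, 100) (array([-0.25,  2.16]), np.float64(0.89))
20 (15, 105) (array([-0.16,  2.07]), np.float64(0.88))
30 (-70, 48) (array([-0.41,  2.41]), np.float64(0.62))
30 (-45, 48) (array([-0.32,  2.35]), np.float64(0.59))
30 (-20, 100) (array([-0.34,  2.26]), np.float64(0.7))
30 (15, 105) (array([-0.25,  2.18]), np.float64(0.69))
45 (-70, 48) (array([-0.51,  2.55]), np.float64(0.31))
45 (-45, 48) (array([-0.41,  2.49]), np.float64(0.27))
45 (-20, 100) (array([-0.45,  2.41]), np.float64(0.39))
45 (15, 105) (array([-0.34,  2.33]), np.float64(0.36))
60 (-70, 48) (array([-0.5 ,  2.66]), np.float64(-0.07))
60 (-45, 48) (array([-0.38,  2.59]), np.float64(-0.12))
60 (-20, 100) (array([-0.46,  2.53]), np.float64(0.03))
60 (15, 105) (array([-0.34,  2.44]), np.float64(-0.01))
```

```bash
python3 go.py -105 31 100 40
```

```text
tip rack mm now [-24.6  30.7 177.5] F [ 0.52 -0.5  -0.32] t 10.85 q [-0.69 -0.13  1.89 -0.    1.39 -0.17]
shift cm (tool) [ 0.07 -6.05  7.09] turn [-0.705  0.002  0.002]
row 0 [ 0.01 -1.21  1.42] [-0.141  0.     0.   ]
row 1 [ 0.01 -1.4   1.23] [-0.141  0.     0.   ]
row 2 [ 0.01 -1.56  1.03] [-0.141  0.     0.   ]
row 3 [ 0.01 -1.68  0.8 ] [-0.141  0.     0.   ]
row 4 [ 0.01 -1.78  0.55] [-0.141  0.     0.   ]
```

Emit:
{"op": "send_rows", "data": {
  "series": [
    {"tx": 0, "ty": -1.5, "tz": 0.8, "wx": -0.14, "wy": 0, "wz": 0, "jaw": 1},
    {"tx": 0, "ty": -1.5, "tz": 0.8, "wx": -0.14, "wy": 0, "wz": 0, "jaw": 1},
    {"tx": 0, "ty": -1.6, "tz": 0.8, "wx": -0.14, "wy": 0, "wz": 0, "jaw": 1},
    {"tx": 0, "ty": -1.7, "tz": 0.8, "wx": -0.14, "wy": 0, "wz": 0, "jaw": 1},
    {"tx": 0, "ty": -1.8, "tz": 0.5, "wx": -0.14, "wy": 0, "wz": 0, "jaw": 1}
  ]
}}

```text
t: 11.48
tool_pos: [0.4036, -0.2504, 0.0879]
tool_rot: [2.155, 1.261, 0.457]
contact_force: [-47.5, 22.2, -124.0]
opening: -0.0004
```

```bash
python3 go.py -90 31 70 40;python3 st.py
```

```text
tip rack mm now [-98.2  29.7 113. ] F [ -47.55   22.24 -123.96] t 11.47 q [-0.85 -0.84  2.58  0.32  0.75 -0.5 ]
shift cm (tool) [ 0.14 -2.15  3.81] turn [ 0.002 -0.001  0.006]
t 11.47 q [-0.855 -0.844  2.585  0.318  0.754 -0.502] p [ 0.4036 -0.2504  0.0879] r 0.475 az -0.555 F [ -47.55   22.24 -123.96] op -0.0
T [[0.491, 0.667, 0.56], [0.871, -0.374, -0.318], [-0.003, 0.645, -0.765]]
```

```bash
python3 - <<'E'
from h import *
cv2.imwrite("pics/side13.png",ctrl.get_image("side")[:,:,::-1])
o=ctrl.get_obs();print(np.round(o["contact_force"],1),np.round(o["wrist_torque"],1),np.round(o["q"],3),np.round(o["dq"],3),np.round(o["effort"],1),o["t"])
E
```

```text
[ 4.7 -2.5  7. ] [-0.  0. -0.] [-0.857 -0.851  2.579  0.322  0.746 -0.505] [ 0.012  0.045 -0.054 -0.129  0.063  0.159] [ -0.7  -0.7 -22.    0.5  -0.7  -0.2] 11.525
```

View pics/side13.png

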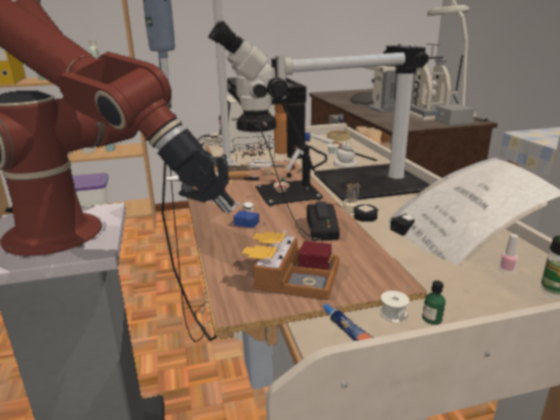

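```bash
python3 go.py -72 31 80 33; python3 - <<'E'
import sys;sys.argv=['x']
exec(open('kin.py').read().split('if __name__')[0])
p=np.load("rack.npy")
for tilt in(30,35,40):
    for x,z in((-90,80),(-80,50),(-68,34),(-56,34)):
        tp=rackT(p,(x/1000,.031,z/1000))[0];r=np.sqrt(tp[0]**2+tp[1]**2-v[6]**2);ta=np.deg2rad(tilt);g=(r+.03*np.sin(ta),tp[2]-.03*np.cos(ta))
        u,_,ok,_=fsolve(lambda u:np.array([*fk(v[:6],u[0],u[1],np.pi-ta-u[0]-u[1])])-g,(-.4,2.3),full_output=1);print(tilt,x,z,ok,u.round(2),round(np.pi-ta-u.sum(),2))
E
```

```text
tip rack mm now [-93.5  27.3 121.7] F [ 4.68 -2.5   6.98] t 11.53 q [-0.86 -0.85  2.58  0.32  0.75 -0.51]
shift cm (tool) [ 0.41 -1.57  4.52] turn [0.145 0.005 0.006]
[ 0.006  0.27   0.421  0.615  0.335  0.157 -0.   ] 0.0029444710989534884
30 -90 80 1 [-0.63  2.5 ] 0.75
30 -80 50 1 [-0.52  2.49] 0.65
30 -68 34 1 [-0.42  2.46] 0.58
30 -56 34 1 [-0.38  2.43] 0.57
35 -90 80 1 [-0.71  2.56] 0.68
35 -80 50 1 [-0.58  2.55] 0.56
35 -68 34 1 [-0.47  2.52] 0.49
35 -56 34 1 [-0.42  2.49] 0.47
40 -90 80 1 [-0.78  2.63] 0.6
40 -80 50 1 [-0.63  2.61] 0.47
40 -68 34 1 [-0.51  2.58] 0.38
40 -56 34 1 [-0.46  2.54] 0.36<string>:9: RuntimeWarning: invalid value encountered in sqrt
```

```bash
python3 go.py -76 31 75 30
```

```text
tip rack mm now [-93.5  27.3 121.7] F [ 4.68 -2.5   6.98] t 11.53 q [-0.86 -0.85  2.58  0.32  0.75 -0.51]
shift cm (tool) [ 0.42 -2.35  4.6 ] turn [0.197 0.005 0.006]
row 0 [ 0.21 -1.18  2.3 ] [0.099 0.003 0.003]
row 1 [ 0.2  -0.95  2.41] [0.099 0.003 0.003]
```

Emit:
{"op": "send_rows", "data": {
  "series": [
    {"tx": 0.1, "ty": 0, "tz": 0.5, "wx": 0.06, "wy": 0, "wz": 0, "jaw": 1},
    {"tx": 0.1, "ty": -0.5, "tz": 1.0, "wx": 0.06, "wy": 0, "wz": 0, "jaw": 1},
    {"tx": 0.1, "ty": -0.7, "tz": 1.2, "wx": 0.05, "wy": 0, "wz": 0, "jaw": 1},
    {"tx": 0.1, "ty": -0.5, "tz": 1.2, "wx": 0.03, "wy": 0, "wz": 0, "jaw": 1},
    {"tx": 0, "ty": 0, "tz": 0, "wx": 0, "wy": 0, "wz": 0, "jaw": 1}
  ]
}}

```text
t: 12.15
tool_pos: [0.4172, -0.2581, 0.0553]
tool_rot: [2.309, 1.343, 0.344]
contact_force: [0.4, -0.2, 0.0]
opening: -0.0002
```

```bash
python3 go.py -70 31 45 30
```

```text
tip rack mm now [-78.   30.   83.5] F [ 0.42 -0.25  0.04] t 12.15 q [-0.78 -0.54  2.43  0.18  0.76 -0.37]
shift cm (tool) [ 0.15 -1.17  3.75] turn [-0.008  0.007  0.004]
```

Emit:
{"op": "send_rows", "data": {
  "series": [
    {"tx": 0.1, "ty": -0.4, "tz": 1.2, "wx": 0, "wy": 0, "wz": 0, "jaw": 1},
    {"tx": 0, "ty": -0.4, "tz": 1.2, "wx": 0, "wy": 0, "wz": 0, "jaw": 1},
    {"tx": 0, "ty": -0.4, "tz": 1.2, "wx": 0, "wy": 0, "wz": 0, "jaw": 1},
    {"tx": 0, "ty": 0, "tz": 0, "wx": 0, "wy": 0, "wz": 0, "jaw": 1}
  ]
}}

```text
t: 12.65
tool_pos: [0.4242, -0.2614, 0.0174]
tool_rot: [2.308, 1.342, 0.345]
contact_force: [0.4, -0.1, -0.0]
opening: -0.0002
```

```bash
python3 go.py -57 31 32 30; python3 - <<'E'
from h import *
im=ctrl.get_image("side");
cv2.imwrite("pics/side14.png",cv2.resize(im[150:310,200:390,::-1],None,fx=3.7,fy=3.7,interpolation=cv2.INTER_CUBIC));cv2.imwrite("pics/wrist14.png",ctrl.get_image("wrist")[:,:,::-1])
E
```

```text
tip rack mm now [-70.3  30.6  45.5] F [ 0.36 -0.15 -0.04] t 12.65 q [-0.78 -0.43  2.43  0.2   0.65 -0.39]
shift cm (tool) [0.07 0.51 1.84] turn [-0.008  0.007  0.003]
```

View pics/side14.png

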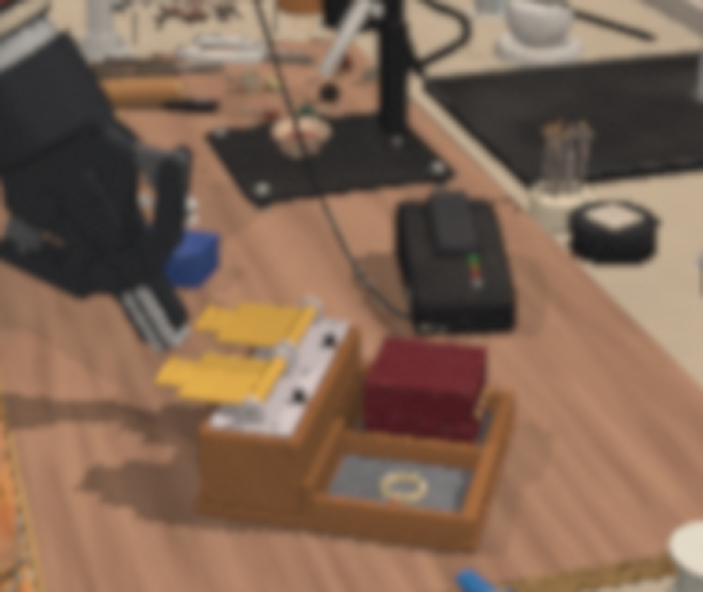

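View pics/wrist14.png

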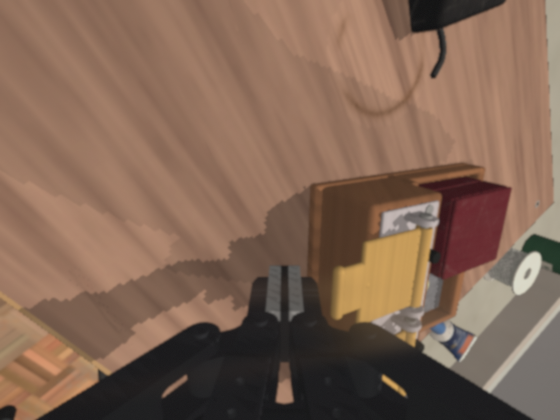

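Emit:
{"op": "send_rows", "data": {
  "series": [
    {"tx": 0, "ty": -0.5, "tz": 1.2, "wx": 0, "wy": 0, "wz": 0, "jaw": 1},
    {"tx": 0, "ty": 0.4, "tz": 0.3, "wx": 0, "wy": 0, "wz": 0, "jaw": 1},
    {"tx": 0, "ty": 0.5, "tz": 0.3, "wx": 0, "wy": 0, "wz": 0, "jaw": 1},
    {"tx": 0, "ty": 0, "tz": 0, "wx": 0, "wy": 0, "wz": 0, "jaw": 1}
  ]
}}

```text
t: 13.25
tool_pos: [0.437, -0.2696, 0.008]
tool_rot: [2.303, 1.341, 0.346]
contact_force: [-3.0, 1.4, -0.3]
opening: 0.0001
```

```bash
python3 go.py -54 31 32 30; python3 - <<'E'
from h import *
im=ctrl.get_image("side");
cv2.imwrite("pics/side15.png",cv2.resize(im[200:300,210:340,::-1],None,fx=6,fy=6,interpolation=cv2.INTER_CUBIC))
E
```

```text
tip rack mm now [-55.3  29.9  36.1] F [-3.05  1.42 -0.29] t 13.25 q [-0.77 -0.35  2.4   0.2   0.6  -0.39]
shift cm (tool) [ 0.14 -0.08  0.42] turn [-0.002  0.009  0.004]
```

View pics/side15.png

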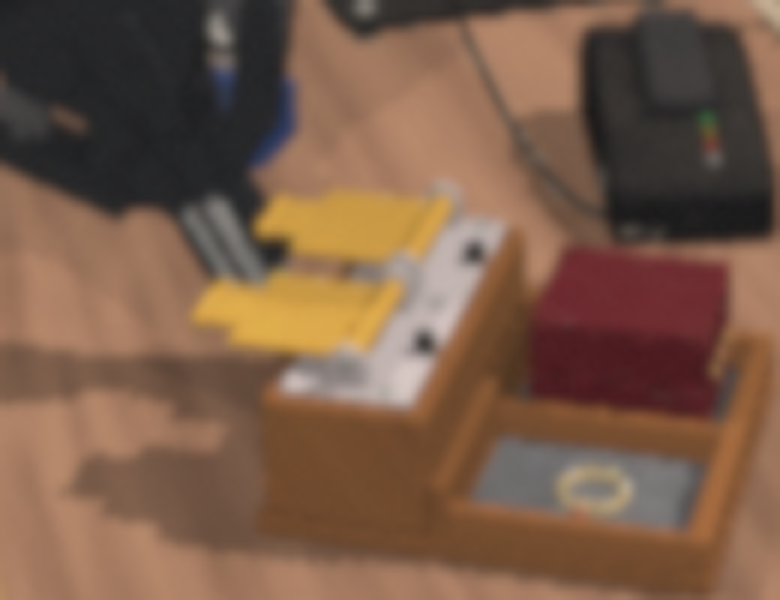

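Emit:
{"op": "send_rows", "data": {
  "series": [
    {"tx": 0.1, "ty": 0.4, "tz": -0.8, "wx": 0, "wy": 0, "wz": 0, "jaw": 1},
    {"tx": 0, "ty": 0.5, "tz": -0.8, "wx": 0, "wy": 0, "wz": 0, "jaw": 1},
    {"tx": 0, "ty": 0, "tz": 0, "wx": 0, "wy": 0, "wz": 0, "jaw": 1}
  ]
}}

```text
t: 13.68
tool_pos: [0.439, -0.2697, 0.0302]
tool_rot: [2.298, 1.338, 0.348]
contact_force: [0.5, 0.3, -0.6]
opening: 0.0002
```

```bash
python3 go.py -45 31 62 30; python3 - <<'E'
from h import *
im=ctrl.get_image("side");
cv2.imwrite("pics/side16.png",cv2.resize(im[200:300,210:340,::-1],None,fx=6,fy=6,interpolation=cv2.INTER_CUBIC))
E
```

```text
tip rack mm now [-53.6  30.8  58.3] F [ 0.49  0.34 -0.56] t 13.68 q [-0.76 -0.4   2.39  0.19  0.65 -0.37]
shift cm (tool) [0.05 0.92 0.11] turn [0.003 0.01  0.004]
```

View pics/side16.png

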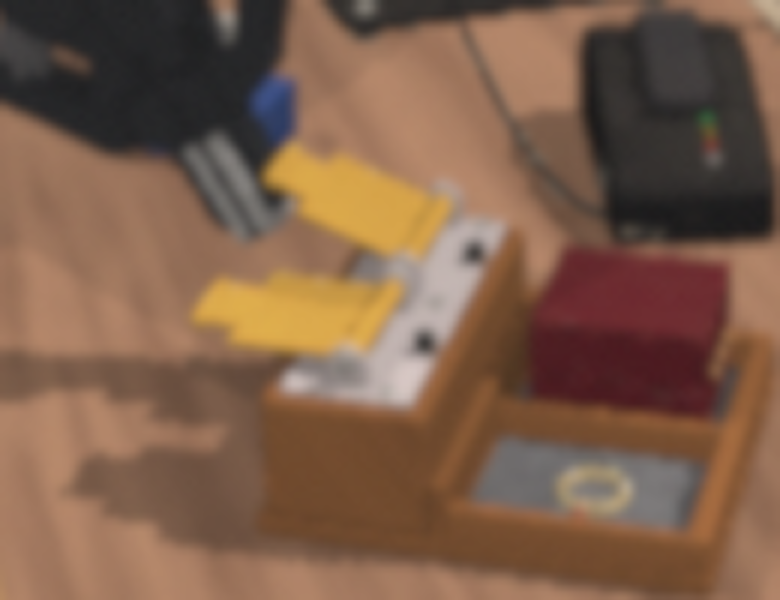

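Emit:
{"op": "send_rows", "data": {
  "series": [
    {"tx": 0, "ty": 0.9, "tz": -0.4, "wx": 0, "wy": 0, "wz": 0, "jaw": 1},
    {"tx": 0, "ty": 1.0, "tz": -0.2, "wx": 0, "wy": 0, "wz": 0, "jaw": 1},
    {"tx": 0, "ty": 0, "tz": 0, "wx": 0, "wy": 0, "wz": 0, "jaw": 1}
  ]
}}

```text
t: 14.1
tool_pos: [0.4517, -0.2768, 0.0459]
tool_rot: [2.298, 1.337, 0.348]
contact_force: [-0.4, -0.4, 0.2]
opening: 0.0003
```

```bash
python3 go.py -15 31 85 30; python3 - <<'E'
from h import *
im=ctrl.get_image("side");
cv2.imwrite("pics/side17.png",cv2.resize(im[200:300,210:340,::-1],None,fx=6,fy=6,interpolation=cv2.INTER_CUBIC))
E
```

```text
tip rack mm now [-39.1  30.8  74. ] F [-0.41 -0.37  0.24] t 14.1 q [-0.75 -0.39  2.35  0.17  0.67 -0.35]
shift cm (tool) [0.04 2.63 0.26] turn [0.004 0.01  0.004]
```

View pics/side17.png

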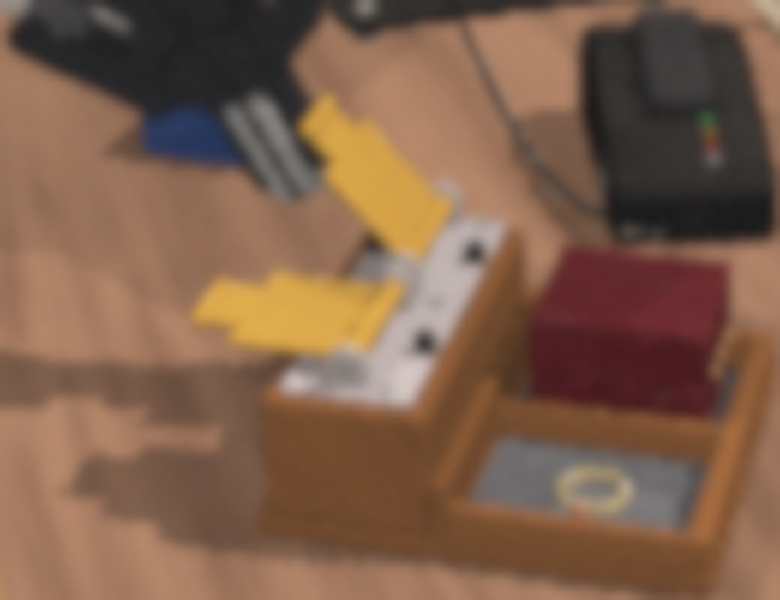

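Emit:
{"op": "send_rows", "data": {
  "series": [
    {"tx": 0, "ty": 1.0, "tz": -0.2, "wx": 0, "wy": 0, "wz": 0, "jaw": 1},
    {"tx": 0, "ty": 1.0, "tz": 0.1, "wx": 0, "wy": 0, "wz": 0, "jaw": 1},
    {"tx": 0, "ty": 0.9, "tz": 0.4, "wx": 0, "wy": 0, "wz": 0, "jaw": 1},
    {"tx": 0, "ty": 0, "tz": 0, "wx": 0, "wy": 0, "wz": 0, "jaw": 1}
  ]
}}

```text
t: 14.65
tool_pos: [0.4761, -0.2905, 0.0578]
tool_rot: [2.3, 1.338, 0.347]
contact_force: [0.5, -0.1, 0.9]
opening: 0.0002
```

```bash
python3 go.py 8 31 86 30; python3 - <<'E'
from h import *
im=ctrl.get_image("side");
cv2.imwrite("pics/side18.png",cv2.resize(im[200:300,210:340,::-1],None,fx=6,fy=6,interpolation=cv2.INTER_CUBIC))
E
```

```text
tip rack mm now [-11.1  31.   85.8] F [ 0.52 -0.06  0.93] t 14.65 q [-0.74 -0.32  2.27  0.16  0.67 -0.32]
shift cm (tool) [0.03 1.66 0.94] turn [0.002 0.01  0.004]
```

View pics/side18.png

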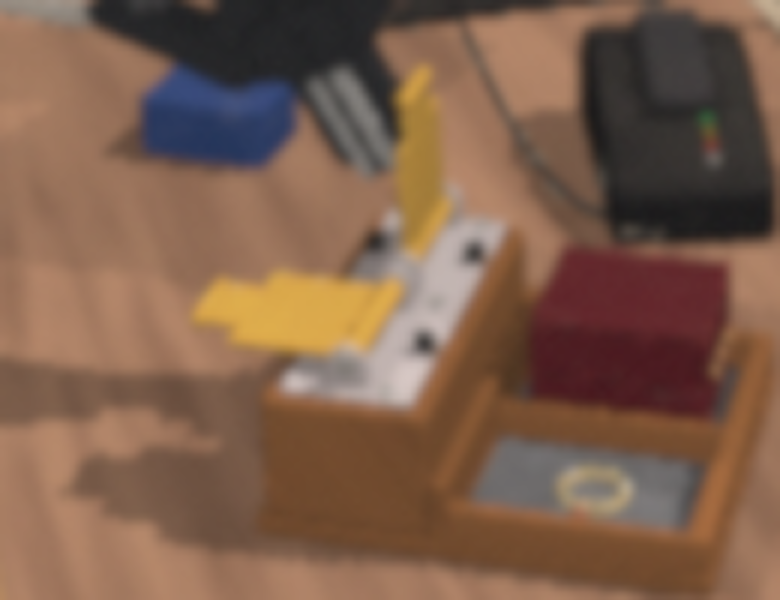

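Emit:
{"op": "send_rows", "data": {
  "series": [
    {"tx": 0, "ty": 0.9, "tz": 0.4, "wx": 0, "wy": 0, "wz": 0, "jaw": 1},
    {"tx": 0, "ty": 0.9, "tz": 0.4, "wx": 0, "wy": 0, "wz": 0, "jaw": 1},
    {"tx": 0, "ty": 0, "tz": 0, "wx": 0, "wy": 0, "wz": 0, "jaw": 1},
    {"tx": 0, "ty": 0, "tz": 0, "wx": 0, "wy": 0, "wz": 0, "jaw": 1}
  ]
}}

```text
t: 15.2
tool_pos: [0.4936, -0.3003, 0.0589]
tool_rot: [2.301, 1.339, 0.347]
contact_force: [0.8, 0.1, 0.2]
opening: -0.0002
```

```bash
python3 go.py -30 31 120 30; python3 - <<'E'
from h import *
im=ctrl.get_image("side");
cv2.imwrite("pics/side19.png",cv2.resize(im[200:300,210:340,::-1],None,fx=6,fy=6,interpolation=cv2.INTER_CUBIC))
E
```

```text
tip rack mm now [ 9.  31.2 86.9] F [0.79 0.1  0.16] t 15.2 q [-0.73 -0.26  2.23  0.15  0.66 -0.31]
shift cm (tool) [-0.03 -1.72 -4.81] turn [0.    0.009 0.004]
```

View pics/side19.png

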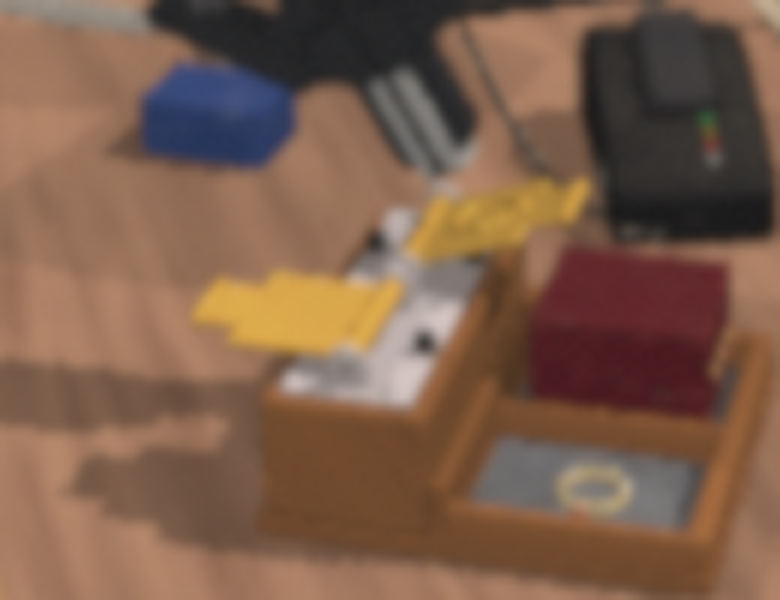

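Emit:
{"op": "send_rows", "data": {
  "series": [
    {"tx": 0, "ty": 0, "tz": 0, "wx": 0, "wy": 0, "wz": 0, "jaw": 1},
    {"tx": 0, "ty": 0.5, "tz": -1.2, "wx": 0, "wy": 0, "wz": 0, "jaw": 1},
    {"tx": 0, "ty": 0.8, "tz": -1.6, "wx": 0.05, "wy": 0, "wz": 0, "jaw": 1},
    {"tx": 0, "ty": 0.8, "tz": -1.6, "wx": 0.05, "wy": 0, "wz": 0, "jaw": 1},
    {"tx": 0, "ty": 0, "tz": 0, "wx": 0, "wy": 0, "wz": 0, "jaw": 1}
  ]
}}

```text
t: 15.88
tool_pos: [0.4905, -0.2982, 0.1112]
tool_rot: [2.383, 1.385, 0.285]
contact_force: [-0.7, -0.7, -0.1]
opening: 0.0003
```

```bash
python3 st.py; python3 - <<'E'
from h import *
im=ctrl.get_image("side");
cv2.imwrite("pics/side20.png",cv2.resize(im[200:300,210:340,::-1],None,fx=6,fy=6,interpolation=cv2.INTER_CUBIC));cv2.imwrite("pics/wrist20.png",ctrl.get_image("wrist")[:,:,::-1])
E
```

```text
t 15.88 q [-0.714 -0.289  2.128  0.09   0.886 -0.238] p [ 0.4905 -0.2982  0.1112] r 0.574 az -0.546 F [-0.73 -0.65 -0.06] op 0.0
T [[0.497, 0.793, 0.352], [0.868, -0.45, -0.212], [-0.01, 0.411, -0.912]]
```

View pics/side20.png

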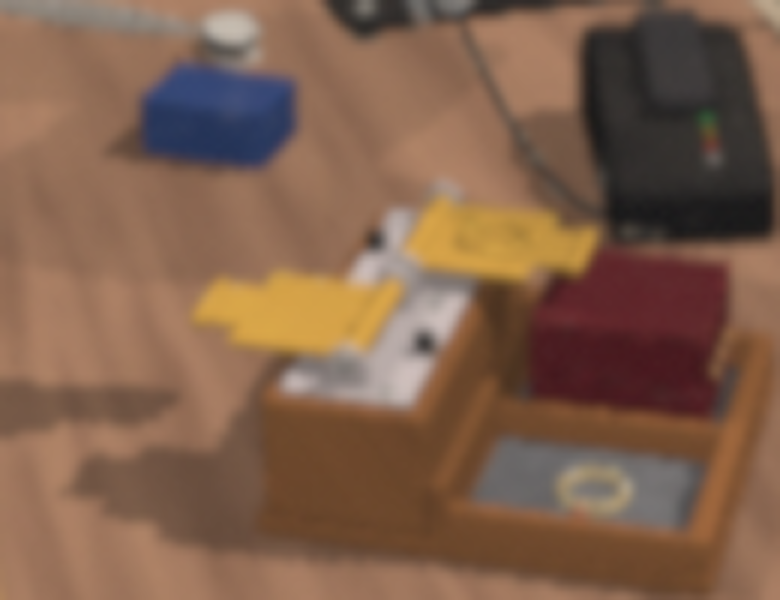

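View pics/wrist20.png

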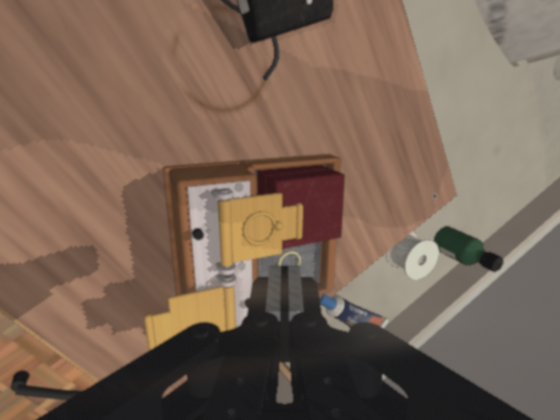

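Emit:
{"op": "send_rows", "data": {
  "series": [
    {"tx": 0, "ty": 0.5, "tz": -2.5, "wx": 0, "wy": 0, "wz": 0, "jaw": 1},
    {"tx": 0, "ty": 0.5, "tz": -3, "wx": 0, "wy": 0, "wz": 0, "jaw": 1},
    {"tx": 0, "ty": 0.3, "tz": -2, "wx": 0, "wy": 0, "wz": 0, "jaw": 1},
    {"tx": 0, "ty": 0, "tz": 0, "wx": 0, "wy": 0, "wz": 0, "jaw": 1},
    {"tx": 0, "ty": 0, "tz": 0, "wx": 0, "wy": 0, "wz": 0, "jaw": 1}
  ]
}}

```text
t: 16.6
tool_pos: [0.4679, -0.2829, 0.1731]
tool_rot: [2.399, 1.392, 0.279]
contact_force: [0.5, -0.5, 0.9]
opening: 0.0005
```

```bash
python3 st.py; python3 - <<'E'
from h import *
p=np.load("rack.npy")
im=ctrl.get_image("side").copy()
for a,c in((3.14,(0,255,0)),(2.95,(255,0,0))):
    for y in(.018,.042):
        L=np.array([-.0543*np.cos(a),y,.06+.0543*np.sin(a)]);q=proj("side",rackT(p,L))[0];print(a,y,((q-[210,200])*6).round())
for y in(.018,.042): print("start pose",((proj("side",rackT(p,(-.0543,y-.06,.06)))[0]-[210,200])*6).round())
for x,y in((.0397,.0045),(.0397,.0565),(.1007,.0045)): print("box top",((proj("side",rackT(p,(x,y,.049)))[0]-[210,200])*6).round())
cv2.imwrite("pics/side21.png",cv2.resize(im[200:300,210:340,::-1],None,fx=6,fy=6,interpolation=cv2.INTER_CUBIC))
cv2.imwrite("pics/top21.png",ctrl.get_image("top")[:,:,::-1])
E
```

```text
t 16.6 q [-0.722 -0.423  2.117  0.085  1.049 -0.23 ] p [ 0.4679 -0.2829  0.1731] r 0.5468 az -0.544 F [ 0.47 -0.48  0.91] op 0.001
T [[0.497, 0.798, 0.34], [0.868, -0.455, -0.201], [-0.006, 0.395, -0.919]]
3.14 0.018 [582. 267.]
3.14 0.042 [598. 233.]
2.95 0.018 [580. 237.]
2.95 0.042 [595. 204.]
start pose [192. 319.]
start pose [217. 282.]
box top [527. 313.]
box top [562. 238.]
box top [722. 335.]
```

View pics/side21.png

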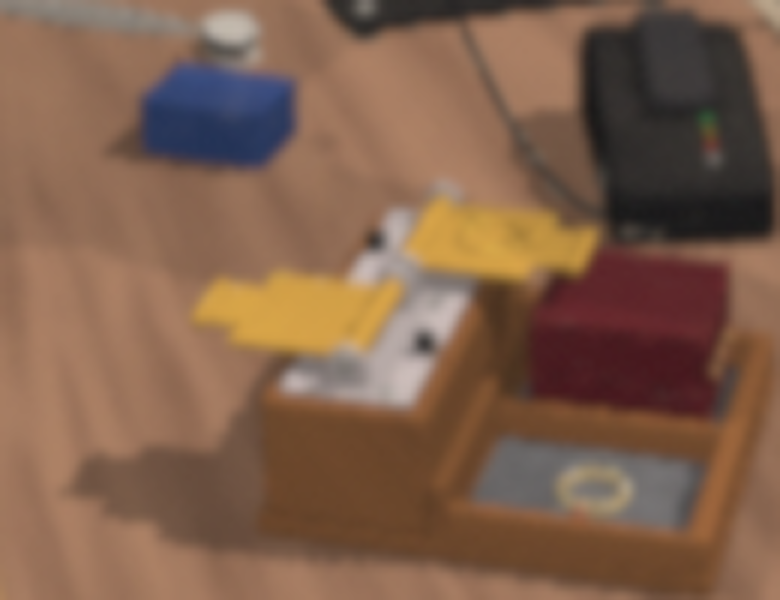

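The turned tab's end corners show at about (583,272) and (600,230). That matches the level, turned-over prediction of (582,267) and (598,233). The box's top corner is at about (533,310) against a predicted (527,313) for a shut lid. The other marker and the bare ring haven't moved, so I'm handing in.

```bash
python3 -c "
from station import ctrl
print(ctrl.finish_job())"
```

```text
the job is handed in; nothing more can be done
None
```

I pushed the ring box lid shut, flipped the left marker over its pin, backed the arm off and handed the job in at about 16.7 s. No verdict was reported, and one force reading on the way (below) may count against the run.

**What I did:** The box was in the left pocket. I closed the lid from behind with the shut fingertips and pressed down to about 10 N. I then lifted the left marker by its tab from underneath, with the tool tilted about 30°, and pushed it past upright so that it fell over by itself.

**Last checks:**
- **Marker:** it lies flat with its ring face up; the tab is within about 1 px of where a level, fully turned marker should appear.
- **Box:** the lid looks shut and the box sits in its pocket where expected, to within the accuracy of the pictures.
- **Everything else:** the right marker, the bare ring and the wax block look unmoved. The robot was touching nothing, with force readings around 1 N.

**What disagreed or went wrong:**
- **Fingertip position:** the fingertips stood about 41 mm farther back along the tool than the interface text says. Both cameras showed this. A test lowering behind the rack confirmed it: the reported tip went to about 2 cm below the board with no contact. I used the camera-based value from then on.
- **Joint 3 at its limit:** while I tilted the tool in free space, joint 3 ran into the end of its range, reading 2.585 against 2.58. For one reading the force showed about 135 N, over the 120 N wrist limit. Nothing was touched, and it was back near zero at the next reading. I can't tell whether the judge counts it as a failure.

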